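Swap the batch in the drying box: fan heel-cap blanks in its tray

ROBOT

A 7-joint arm with a two-finger parallel gripper is mounted at the origin on a cart in front of the work surface, level with it; the furniture and walls round the work are solid. World frame = base frame: x ahead of the robot, y to its left, z up, the work surface at z = 0. Lengths are in m, angles in rad, forces in N, time in s.
With the tool pointing down it reaches from about 0.425 to 0.825 m from the base axis. Payload 3.6 kg.
Tool frame: the origin (TCP) lies on the centre line of the jaws, within the pads' length; the fingertips stand 17 mm ahead of it and the grasp point (between the pads) lies 2 mm behind it; z points along the fingers, y is the line along which they close (so a half turn about z gives the same grasp; the last joint's range is limited). The gripper opens to 85 mm and grips with 20 to 120 N. Pads are 22 mm wide; open, the fingers measure 114 mm over their backs; the gripper's body (76 mm by 85 mm) begins 54 mm behind the grasp point. The pads swing forward as they close: fully open they stand 13 mm farther back than shut.
Start: joints at [-1.327, 0.615, -0.013, 1.423, 0.008, 1.103, -0.04], TCP at [0.173, 0.626, 0.212] pointing down, gripper open.
Joint ranges: [-3.12, 3.12], [-0.3, 2.06], [-1.34, 1.32], [0.26, 2.42], [-1.36, 4.5], [0.01, 1.98], [-2.84, 2.84]. Speed limits (rad/s): [2.79, 2.79, 3.14, 3.14, 3.14, 3.14, 3.14].

INTERFACE

Orientations are given as a unit quaternion [w, x, y, z].
In Python, from plant import bot gives the robot as it stands.
- The arm moves only by the tool apply_moves, never from a script. Its argument "increments" is a list of rows, each a list of 3 entries, a list of its own where there are three numbers: the turn, a rotation vector about the tool's x, y, z in degrees, then the shift along the tool's x, y, z in m, then the closure, from 0 (fully open) to 1 (shut). A call has 1 to 12 rows; each row is the pose to reach, as a shift and turn from the pose commanded when the call began, along the tool's axes at that moment; what a row does not reach only later rows make up. A row lasts 1/8 s, in which the tool goes at most 62.5 mm and 10.7 degrees, less where a joint would pass 70% of its speed; a pose out of reach is approached as far as the arm can. A call with a gripper value outside its range is refused whole. The fingers move at their own pace and stop on an object; "squeeze" is the grip in N (left out, the last holds). Time passes only in rows, so rows that repeat a pose let the fingers close. It gives the time, the measured TCP pose, the force, the opening and the grip force at its end, in the units of the state.
- bot.state(): the state, without advancing time (a new reading comes with each control period).
- bot.read_camera(name): name is "scene" or "top"; returns a dict with "color" (420x560x3 uint8, red, green, blue), "range_z" (420x560 float32, m along the optical axis (not along the pixel's ray), 0 where there is no reading), "intrinsics" (3x3 intrinsics, pixels), "cam_to_world" (4x4, takes a point from camera to world coordinates). Camera axes: x right, y down, z forward; pixel columns grow to the right and rows downward; lengths in m; the calibration is good to about 2 mm. A picture is of the moment at which its call begins.
- bot.job_done(): hands the job in; it is judged then, once.
The state is a dict: "time_s": time; "joint_positions": joint angles; "joint_velocities": joint speeds; "joint_efforts": joint torques, N m; "ee_pos": TCP position; "ee_rot": TCP orientation; "ft_force": force on the tool from outside, world axes, zero at the start; "moment": the same for the moment, N m; "grip_width": finger opening in m; "finger_force": force on a finger pad.
Only numpy, scipy, OpenCV 4.12 (cv2) and the standard library are available. Lean on these libraries where they do the work, as an engineer would, in place of code of your own. Each camera call takes 0.05 s, during which the arm holds its last target. There are 200 camera calls.

TASK

Draw the drying box's tray right out through its flap by the black pull bar, and put the finished bridge from it into the felt-lined hand tray, lying flat and right way up. Fan all the heel-cap blanks from the plywood board into the drying tray as one straight shingled row down its middle: the first flat against the end wall farthest from the pull bar, each next one leaning on the one before, its edge nearer the bar down on the tray's floor, overlapping it by somewhat less than half its length. Then slide the loaded tray back until it is fully home and the flap has swung shut behind it, leaving the row in order; only the tray may push the flap, never the gripper.

Things in the scene. Friction and masses are not known exactly. Their poses are not given: they have to be found in the camera images.
- drying_box: Fixed: steel bed plate (x -0.458 to +0.112, 168 mm wide, top at z = 3 mm) on the bench, with a grey hood over one end (x -0.112 to +0.112, 168 mm wide, 115 mm high, clear roof). Origin: on the bench under the hood's middle; x along the bed, from the mouth into the hood; z up. Back wall's inner face at x = +0.106. Two runner strips 8 mm high, inner faces at y = +-0.062, guide the tray along x.
- mouth (a point): Middle of the hood's open mouth (the flap end), on the bed's top face, 3 mm above the bench and 112 mm from the drying box's origin towards its -x.
- flap (a joint): Sprung metal flap in the mouth, 132 mm wide, hung from a rod 92 mm above the bench; its lower edge is 17 mm above the bench, so the tray's tongue passes under it. Angle in rad: 0 shut; it swings both ways (one way positive, the other negative), about 0.43 when it rides on the shoulders of the tray's side walls. The spring (0.08 N m/rad) shuts it; 1 to 2 N opens it.
- tray: Loose aluminium tray 202 x 118 mm, 0.4 kg; floor and walls 3 mm thick, walls 12 mm high, side walls raised to 21 mm from x = -0.054 to 0.076. Origin: centre of its underside; x towards the end that enters the hood first (inner end walls at x = +-0.098), z up. A tongue carries the pull bar. Home: origin at x = -0.003 to 0.005 of the drying box; clear of the flap at x = -0.215 or less.
- tray_grip (a point): Middle of the tray's black pull bar: 60 mm across the tray, 10 mm thick along it, 12 mm high, on two posts; 36 mm above the tray's underside and 181 mm in the tray's -x direction from its origin. Can be pinched from above across its 10 mm.
- bridge: Finished dark-wood guitar bridge, 140 x 30 x 9 mm, 45 g, starting flat inside the tray. Origin: centre of its underside; x along its length, z up. Its middle 78 mm is 30 wide and 9 high; the wings are 26 wide, 5 high.
- out_tray: Fixed shallow wooden hand tray with grey felt, 100 x 190 mm outside, rim 16 mm high and 7 mm thick, felt floor 7 mm above the bench. Origin: centre of its underside on the bench; y along its length.
- board: Fixed plywood board 200 x 360 x 6 mm on the bench, on which the blanks start. Origin: centre of its underside; y along its length.
- blank_0: Heel-cap blank: flat dark-wood plate 52 x 44 x 5 mm, 12 g, loose, starting flat on the plywood board. Origin: centre of its underside; x along its 52 mm, z up. Either end may point either way. Three or four are present. Laid over more than half of another, it lies flat on it instead of leaning.
- blank_1: Heel-cap blank: flat dark-wood plate 52 x 44 x 5 mm, 12 g, loose, starting flat on the plywood board. Origin: centre of its underside; x along its 52 mm, z up. Either end may point either way. Three or four are present. Laid over more than half of another, it lies flat on it instead of leaning.
- blank_2: Heel-cap blank: flat dark-wood plate 52 x 44 x 5 mm, 12 g, loose, starting flat on the plywood board. Origin: centre of its underside; x along its 52 mm, z up. Either end may point either way. Three or four are present. Laid over more than half of another, it lies flat on it instead of leaning.
- blank_3: Heel-cap blank: flat dark-wood plate 52 x 44 x 5 mm, 12 g, loose, starting flat on the plywood board. Origin: centre of its underside; x along its 52 mm, z up. Either end may point either way. Three or four are present. Laid over more than half of another, it lies flat on it instead of leaning.
- blank_4: Heel-cap blank: flat dark-wood plate 52 x 44 x 5 mm, 12 g, loose, starting flat on the plywood board. Origin: centre of its underside; x along its 52 mm, z up. Either end may point either way. Three or four are present. Laid over more than half of another, it lies flat on it instead of leaning.
- headstock (a point): Front end of the headstock of a guitar that lies on pads, fixed: an obstacle to pass over. Headstock and neck run from here straight away from the robot (+x), 85 to 110 mm wide, hanging 80 to 165 mm above the bench; the tuning pegs stick out a little more.
Things that resemble listed ones, but are neither listed nor needed, are in the scene too. Leave any blue or turquoise look-alike of the blank_1 alone.

How it is judged:
On the way, in this order (a step that is already met when the one before it is completed fails the run):
1. the tray is drawn out of the drying box, and the flap has dropped shut behind it (x of tray in the frame of drying_box below -0.205 m and value of joint flap between -0.1 and 0.1 rad), for 0.2 s.
2. with the tray out, the bridge lies in the felt-lined hand tray and all blanks lie in a shingled row in the drying tray, let go (all of step 1 and x of bridge in the frame of out_tray between -0.035 and 0.035 m and y of bridge in the frame of out_tray between -0.08 and 0.08 m and z of bridge in the frame of out_tray below 0.012 m and angle between bridge's own z axis and vertical below 0.08 rad and linear speed of each of bridge, blank_0, blank_1, blank_2, blank_3, blank_4 below 0.03 m/s and y of blank_0 in the frame of tray between -0.015 and 0.015 m and z of blank_0 in the frame of tray between 0 and 0.022 m and angle between the y axis of each of blank_0, blank_1, blank_2, blank_3, blank_4 and the y axis of tray, either way round below 0.2 rad and ((x of blank_0 in the frame of tray above 0.058 m and angle between blank_0's own z axis and vertical below 0.06 rad) or (angle between blank_0's own z axis and vertical between 0.08 and 0.36 rad and (horizontal distance between blank_0 and blank_1 below 0.044 m or horizontal distance between blank_0 and blank_2 below 0.044 m or horizontal distance between blank_0 and blank_3 below 0.044 m or horizontal distance between blank_0 and blank_4 below 0.044 m))) and horizontal distance between blank_0 and blank_1 above 0.02 m and horizontal distance between each of blank_0, blank_1 and blank_2 above 0.02 m and horizontal distance between each of blank_0, blank_1, blank_2 and blank_3 above 0.02 m and horizontal distance between each of blank_0, blank_1, blank_2, blank_3 and blank_4 above 0.02 m and y of blank_1 in the frame of tray between -0.015 and 0.015 m and z of blank_1 in the frame of tray between 0 and 0.022 m and ((x of blank_1 in the frame of tray above 0.058 m and angle between blank_1's own z axis and vertical below 0.06 rad) or (angle between blank_1's own z axis and vertical between 0.08 and 0.36 rad and (horizontal distance between blank_1 and blank_0 below 0.044 m or horizontal distance between blank_1 and blank_2 below 0.044 m or horizontal distance between blank_1 and blank_3 below 0.044 m or horizontal distance between blank_1 and blank_4 below 0.044 m))) and y of blank_2 in the frame of tray between -0.015 and 0.015 m and z of blank_2 in the frame of tray between 0 and 0.022 m and ((x of blank_2 in the frame of tray above 0.058 m and angle between blank_2's own z axis and vertical below 0.06 rad) or (angle between blank_2's own z axis and vertical between 0.08 and 0.36 rad and (horizontal distance between blank_2 and blank_0 below 0.044 m or horizontal distance between blank_2 and blank_1 below 0.044 m or horizontal distance between blank_2 and blank_3 below 0.044 m or horizontal distance between blank_2 and blank_4 below 0.044 m))) and y of blank_3 in the frame of tray between -0.015 and 0.015 m and z of blank_3 in the frame of tray between 0 and 0.022 m and ((x of blank_3 in the frame of tray above 0.058 m and angle between blank_3's own z axis and vertical below 0.06 rad) or (angle between blank_3's own z axis and vertical between 0.08 and 0.36 rad and (horizontal distance between blank_3 and blank_0 below 0.044 m or horizontal distance between blank_3 and blank_1 below 0.044 m or horizontal distance between blank_3 and blank_2 below 0.044 m or horizontal distance between blank_3 and blank_4 below 0.044 m))) and y of blank_4 in the frame of tray between -0.015 and 0.015 m and z of blank_4 in the frame of tray between 0 and 0.022 m and ((x of blank_4 in the frame of tray above 0.058 m and angle between blank_4's own z axis and vertical below 0.06 rad) or (angle between blank_4's own z axis and vertical between 0.08 and 0.36 rad and (horizontal distance between blank_4 and blank_0 below 0.044 m or horizontal distance between blank_4 and blank_1 below 0.044 m or horizontal distance between blank_4 and blank_2 below 0.044 m or horizontal distance between blank_4 and blank_3 below 0.044 m))) and contact force between the fingers and anything else below 0.3 N), for 0.2 s.
At the end, for the whole second after the job is handed in: Tray home (8 mm), flap shut (0.06 rad). Blanks in the tray within 15 mm of its centre line, 0.2 rad square; one flat within 14 mm of the far wall, each other leaning 0.08-0.36 rad, 20-44 mm from a neighbour's middle. Bridge flat, right way up in the hand tray. All at rest (x of tray in the frame of drying_box above -0.003 m and value of joint flap between -0.06 and 0.06 rad and linear speed of tray below 0.02 m/s and y of blank_0 in the frame of tray between -0.015 and 0.015 m and z of blank_0 in the frame of tray between 0 and 0.022 m and angle between the y axis of each of blank_0, blank_1, blank_2, blank_3, blank_4 and the y axis of tray, either way round below 0.2 rad and ((x of blank_0 in the frame of tray above 0.058 m and angle between blank_0's own z axis and vertical below 0.06 rad) or (angle between blank_0's own z axis and vertical between 0.08 and 0.36 rad and (horizontal distance between blank_0 and blank_1 below 0.044 m or horizontal distance between blank_0 and blank_2 below 0.044 m or horizontal distance between blank_0 and blank_3 below 0.044 m or horizontal distance between blank_0 and blank_4 below 0.044 m))) and horizontal distance between blank_0 and blank_1 above 0.02 m and horizontal distance between each of blank_0, blank_1 and blank_2 above 0.02 m and horizontal distance between each of blank_0, blank_1, blank_2 and blank_3 above 0.02 m and horizontal distance between each of blank_0, blank_1, blank_2, blank_3 and blank_4 above 0.02 m and linear speed of each of blank_0, blank_1, blank_2, blank_3, blank_4, bridge below 0.03 m/s and y of blank_1 in the frame of tray between -0.015 and 0.015 m and z of blank_1 in the frame of tray between 0 and 0.022 m and ((x of blank_1 in the frame of tray above 0.058 m and angle between blank_1's own z axis and vertical below 0.06 rad) or (angle between blank_1's own z axis and vertical between 0.08 and 0.36 rad and (horizontal distance between blank_1 and blank_0 below 0.044 m or horizontal distance between blank_1 and blank_2 below 0.044 m or horizontal distance between blank_1 and blank_3 below 0.044 m or horizontal distance between blank_1 and blank_4 below 0.044 m))) and y of blank_2 in the frame of tray between -0.015 and 0.015 m and z of blank_2 in the frame of tray between 0 and 0.022 m and ((x of blank_2 in the frame of tray above 0.058 m and angle between blank_2's own z axis and vertical below 0.06 rad) or (angle between blank_2's own z axis and vertical between 0.08 and 0.36 rad and (horizontal distance between blank_2 and blank_0 below 0.044 m or horizontal distance between blank_2 and blank_1 below 0.044 m or horizontal distance between blank_2 and blank_3 below 0.044 m or horizontal distance between blank_2 and blank_4 below 0.044 m))) and y of blank_3 in the frame of tray between -0.015 and 0.015 m and z of blank_3 in the frame of tray between 0 and 0.022 m and ((x of blank_3 in the frame of tray above 0.058 m and angle between blank_3's own z axis and vertical below 0.06 rad) or (angle between blank_3's own z axis and vertical between 0.08 and 0.36 rad and (horizontal distance between blank_3 and blank_0 below 0.044 m or horizontal distance between blank_3 and blank_1 below 0.044 m or horizontal distance between blank_3 and blank_2 below 0.044 m or horizontal distance between blank_3 and blank_4 below 0.044 m))) and y of blank_4 in the frame of tray between -0.015 and 0.015 m and z of blank_4 in the frame of tray between 0 and 0.022 m and ((x of blank_4 in the frame of tray above 0.058 m and angle between blank_4's own z axis and vertical below 0.06 rad) or (angle between blank_4's own z axis and vertical between 0.08 and 0.36 rad and (horizontal distance between blank_4 and blank_0 below 0.044 m or horizontal distance between blank_4 and blank_1 below 0.044 m or horizontal distance between blank_4 and blank_2 below 0.044 m or horizontal distance between blank_4 and blank_3 below 0.044 m))) and x of bridge in the frame of out_tray between -0.035 and 0.035 m and y of bridge in the frame of out_tray between -0.08 and 0.08 m and z of bridge in the frame of out_tray below 0.012 m and angle between bridge's own z axis and vertical below 0.08 rad); the robot touches nothing.
It fails at once if the gripper pushes the flap (contact force between the fingers and flap above 1.5 N).
Of blank_0, blank_1, blank_2, blank_3, blank_4 only 3 to 4 are there at a start; the rules pass over those that are not, and their reading is None.
At some moment in a run one of blank_0, blank_1, blank_2, blank_3, blank_4 may be knocked a few centimetres aside while the robot is not near it.
It also fails if it takes over 210 s, if anything falls off the work surface, if the arm or the gripper's body presses on something with over 40 N, if the wrist force passes 120 N, or if a joint passes its speed limit or range.

## Working session

There is one attempt and no reset: what is moved stays moved. The work goes in short steps, Python scripts to look and compute and a tool call to move; the robot and the scene stay as the last step left them, time stands still between calls to the robot, and variables do not carry over. Pictures are saved under pics/ and viewed, at most 14 in all, crops included, and the job is handed in when it is done.

Besides the shell and the picture viewer there is one more tool, called after "Request:" as name([rows], argument=value, ...), one row to a line, values as JSON. apply_moves: Moves the arm, as the interface text tells. Its arguments: {"type":"object","properties":{"increments":{"type":"array"},"squeeze":{"type":"number"}},"required":["increments"]}

```bash
mkdir -p pics
cat > h.py <<'E'
import numpy as np, cv2, sys
from plant import bot
from scipy.spatial.transform import Rotation as R
def shot(name,fn=None):
    c=bot.read_camera(name); np.savez('%s.npz'%name,**c)
    if fn: cv2.imwrite('pics/'+fn,c['color'][:,:,::-1])
    return c
def load(name): return dict(np.load('%s.npz'%name))
def cloud(c):
    K=c['intrinsics'];T=c['cam_to_world'];z=c['range_z'];v,u=np.mgrid[:z.shape[0],:z.shape[1]]
    p=np.stack([(u-K[0,2])/K[0,0]*z,(v-K[1,2])/K[1,1]*z,z],-1)
    return p@T[:3,:3].T+T[:3,3]
def ray(c,u,v,h):  # pixel on plane z=h
    K=c['intrinsics'];T=c['cam_to_world'];d=T[:3,:3]@np.array([(u-K[0,2])/K[0,0],(v-K[1,2])/K[1,1],1]);o=T[:3,3]
    return o+d*(h-o[2])/d[2]
def pose():
    s=bot.state();q=s['ee_rot'];return np.array(s['ee_pos']),R.from_quat([q[1],q[2],q[3],q[0]])
E
python3 - <<'E'
from h import *
a=shot('scene','s0.png');b=shot('top','t0.png')
s=bot.state();print(s)
for c in(a,b):print(c['intrinsics'].round(1).tolist(),c['cam_to_world'].round(3).tolist())
E
```

```text
{'time_s': 0.1, 'joint_positions': array([-1.32751656,  0.61583143, -0.01262648,  1.42472213,  0.00811621,
        1.10342124, -0.0404112 ]), 'joint_velocities': array([ 0.00143059, -0.00308265, -0.00060139, -0.00395459,  0.00070136,
       -0.00139152,  0.00011432]), 'joint_efforts': array([ 1.38007676e-03, -4.70378816e+01,  2.60146167e-01, -1.71571290e+01,
        1.00698735e-02,  5.81435030e-03, -8.21758448e-06]), 'ee_pos': array([0.17303147, 0.62578933, 0.2110537 ]), 'ee_rot': array([-1.37879357e-04,  1.34446613e-01,  9.90920153e-01, -1.15768569e-03]), 'ft_force': array([-0.34244591, -0.14467093, -0.42324148]), 'moment': array([ 0.01485943,  0.0245055 , -0.02227945]), 'finger_force': 0.0, 'grip_width': 0.08531090419747007}
[[511.4, 0.0, 275.2], [0.0, 511.4, 212.8], [0.0, 0.0, 1.0]] [[0.515, -0.585, 0.627, -0.451], [-0.857, -0.362, 0.366, -0.654], [0.013, -0.726, -0.688, 1.221], [0.0, 0.0, 0.0, 1.0]]
[[433.6, 0.0, 270.6], [0.0, 433.6, 204.8], [0.0, 0.0, 1.0]] [[0.023, -0.994, 0.107, 0.473], [-1.0, -0.022, 0.008, -0.074], [-0.006, -0.107, -0.994, 1.378], [0.0, 0.0, 0.0, 1.0]]
```

```bash
python3 -c "
import cv2
for n in 'st': cv2.imwrite('pics/%s0b.png'%n,cv2.resize(cv2.imread('pics/%s0.png'%n),(800,600),interpolation=cv2.INTER_CUBIC))"
```

```text
(no output)
```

View pics/t0b.png

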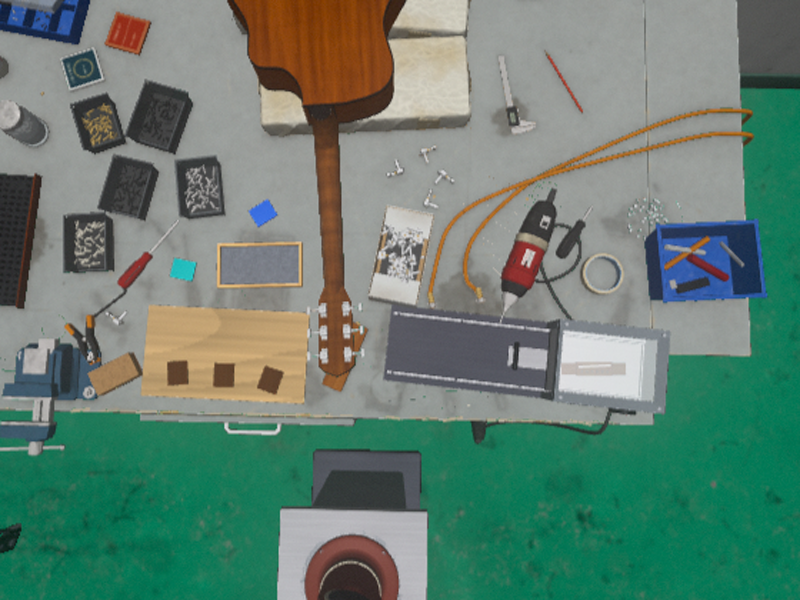

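View pics/s0b.png

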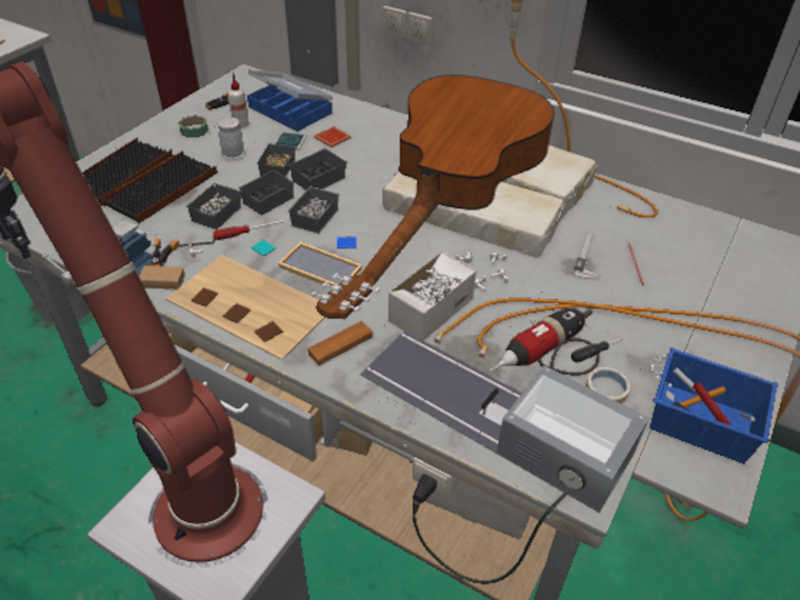

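Top view (800x600): three dark blanks on the plywood at (177,373), (224,375), (270,379). The felt tray is at (260,264), the headstock tip at (335,375), the box bed spans (385,345) to (555,355), the pull bar is at (514,356), and the hood runs from (555,..) to (665,..). The bridge shows through the roof at (592,369). Next I'll measure these precisely.

Run:
```python
from h import *
t=load('top');s=load('scene')
def crop(c,u0,u1,v0,v1,k):return cv2.resize(c['color'][v0:v1,u0:u1,::-1],None,fx=k,fy=k,interpolation=cv2.INTER_CUBIC)
a=crop(t,262,472,205,295,3.8);b=crop(t,92,262,160,290,3)
cv2.imwrite('pics/c1.png',a);cv2.imwrite('pics/c2.png',b)
P=cloud(t);C=t['color'].astype(int)
# blanks: dark brown on board
hsv=cv2.cvtColor(t['color'],cv2.COLOR_RGB2HSV)
m=((C.sum(-1)<230)&(C[...,0]>C[...,2]+15)).astype(np.uint8);m[:, :98]=0;m[:,217:]=0;m[:235]=0;m[285:]=0
n,l,st,ce=cv2.connectedComponentsWithStats(m)
for i in range(1,n):
    if st[i,4]<60: continue
    vs,us=np.where(l==i);pts=np.array([ray(t,u,v,.011)[:2] for u,v in zip(us,vs)])
    r=cv2.minAreaRect((pts*1000).astype(np.float32));print('blank',st[i,4],r,'z',np.median(P[vs,us,2]).round(4), ce[i].round(1))
# felt
m=np.zeros_like(m);
for nm,(u,v) in dict(felt=(182,185),board=(150,240),bed=(320,240),tongue=(370,250),bar=(360,249),roof=(410,245)).items():
    print(nm,C[v,u],P[v,u].round(4))
```

```text
blank 200 ((434.8494567871094, 391.93402099609375), (46.914310455322266, 40.751800537109375), 3.4906578063964844) z 0.0119 [124.1 260.7]
blank 201 ((432.70263671875, 291.24932861328125), (43.491172790527344, 41.48077392578125), 1.3389261960983276) z 0.0115 [156.4 262. ]
blank 199 ((423.734619140625, 188.8856964111328), (40.87667465209961, 46.83366012573242), 73.22943115234375) z 0.0121 [188.9 265.7]
felt [124 125 136] [0.6786 0.2231 0.0072]
board [183 153 108] [0.501  0.3182 0.0007]
bed [89 88 98] [ 0.5133 -0.2202  0.0059]
tongue [182 182 187] [ 0.4855 -0.3776  0.0061]
bar [50 52 51] [ 0.4875 -0.338   0.0471]
roof [222 224 226] [ 0.5017 -0.4692  0.1147]
```

View pics/c1.png

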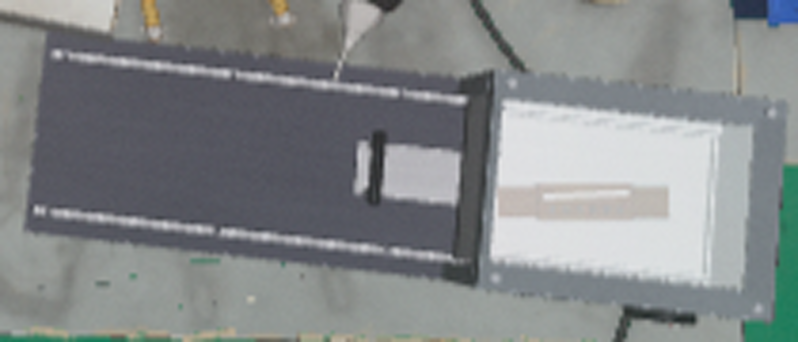

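View pics/c2.png

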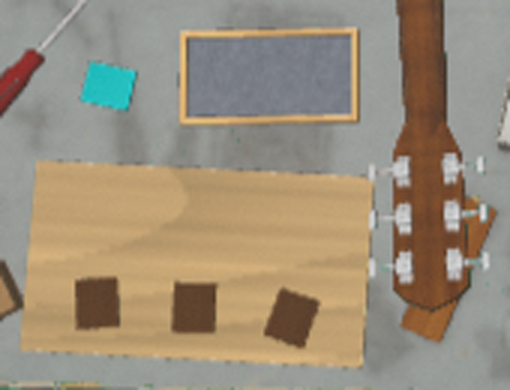

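Crop c1 (3.8x, offset 262,205) shows the strips from (52,55)-(467,100) and (35,210)-(465,258). The bed's left corners are (48,33) and (25,231), the bar runs (379,132)-(374,203), and the hood's back corners are (788,103) and (772,318). Crop c2 (3x, offset 92,160) shows the three blanks and the felt rim at (180,30), (358,28), (358,122), (180,124).

Run:
```python
from h import *
t=load('top')
q=lambda u,v,h,k=3.8,o=(262,205):ray(t,u/k+o[0]-.5+.5/k,v/k+o[1]-.5+.5/k,h)
def pr(n,p):print(n,(p*1000).round(1)[:2])
s=[q(52,55,.011),q(467,100,.011),q(35,210,.011),q(465,258,.011)]
d1=s[1]-s[0];d2=s[3]-s[2];print('dir',np.degrees([np.arctan2(*d[[1,0]]) for d in(d1,d2)]))
for i,p in enumerate(s):pr('strip',p)
B=[q(48,33,.003),q(25,231,.003)];[pr('bedL',b) for b in B];print(np.linalg.norm(B[0]-B[1]))
H=[q(788,103,.115),q(772,318,.115),q(497,70,.115),q(478,285,.115)];[pr('hood',b) for b in H];print(np.linalg.norm(H[0]-H[1]),np.linalg.norm(H[0]-H[2]))
d=d1/np.linalg.norm(d1)+d2/np.linalg.norm(d2);d/=np.linalg.norm(d);d[2]=0
mid=(B[0]+B[1])/2;pr('origin from bed',mid+d*.458)
m2=sum(H[:2])/2;pr('origin from hood',m2-d*.112)
pr('strip mid line',sum(s[:2]+s[2:])/4)
n=np.array([-d[1],d[0],0]);print('n-offset: strip',sum(s)@n/4,'bed',mid@n,'hood',m2@n, 'w',(s[0]-s[2])@n)
b=[q(379.5,132,.045),q(374,203,.045)];[pr('bar',x) for x in b];pr('barmid',(b[0]+b[1])/2)
print('bar n',(b[0]+b[1])@n/2,'along d from bed', ((b[0]+b[1])/2-mid)@d-.458)
f=[q(*x,.016,3,(92,160)) for x in((180,30),(358,28),(358,122),(180,124))];[pr('felt',x) for x in f];pr('mid',sum(f)/4)
bo=[q(*x,.006,3,(92,160)) for x in((37,160),(373,176),(362,366),(20,350))];[pr('board',x) for x in bo]
```

```text
dir [-94.90382994 -94.98848699]
strip [575.7 -77.9]
strip [ 546.2 -422.2]
strip [447.5 -66.7]
strip [ 416.7 -419.9]
bedL [594.7 -74.1]
bedL [430.  -58.8]
0.1654778554532125
hood [ 544.  -640.4]
hood [ 381.7 -624.2]
hood [ 564.2 -418.7]
hood [ 401.1 -403.3]
0.16307596472391447 0.22262265694422526
origin from bed [ 472.8 -522.7]
origin from hood [ 472.5 -520.8]
strip mid line [ 496.5 -246.7]
n-offset: strip 0.5159535504004836 bed 0.5161584704834353 hood 0.5156214692539759 w 0.12868638445799546
bar [ 517. -343.]
bar [ 460.1 -338.6]
barmid [ 488.5 -340.8]
bar n 0.5160933747046323 along d from bed -0.1826057770957431
felt [724.6 320.4]
felt [730.9 130.9]
felt [630.3 127. ]
felt [624.  315.1]
mid [677.4 223.3]
board [583.2 467.9]
board [574.3 110.5]
board [375.7 114.6]
board [383.7 472.9]
```

```bash
cat >> h.py <<'E'
O=np.array([.4727,-.5217]);AX=np.radians(-94.95)
D=np.array([np.cos(AX),np.sin(AX)]);N=np.array([-D[1],D[0]])   # box x, box y in world
def rot(yaw,tilt=0,ax='x'):  # tool y at world yaw(deg), tool z down; then turn about own axis ax
    a=np.radians(yaw);y=np.array([np.cos(a),np.sin(a),0]);z=np.array([0,0,-1.]);x=np.cross(y,z)
    return R.from_matrix(np.stack([x,y,z],1))*R.from_euler(ax,tilt,degrees=True)
def box(x,y,z): return np.r_[O+x*D+y*N,z]
def plan(*wps,base=None):
    p,r=base or pose()
    for q,t in wps:
        w=(r.inv()*t).as_rotvec(degrees=True).round(1).tolist();s=r.inv().apply(np.array(q)-p).round(4).tolist()
        print(w,s)
E
python3 - <<'E'
from h import *
plan(((.5,.25,.3),rot(85.05)),((.53,-.1,.3),rot(85.05)),(box(-.1826,0,.15),rot(85.05)),(box(-.1826,0,.044),rot(85.05)))
E
```

```text
[-0.1, -0.0, -10.5] [-0.4153, -0.2753, -0.0883]
[-0.1, -0.0, -10.5] [-0.5375, -0.6046, -0.0875]
[-0.1, -0.0, -10.5] [-0.5613, -0.8465, 0.063]
[-0.1, -0.0, -10.5] [-0.5613, -0.8462, 0.169]
```

Request:
apply_moves([
  [[0,0,-10.5],[-0.1,-0.05,-0.088],0.3],
  [[0,0,-10.5],[-0.415,-0.275,-0.088],0.5],
  [[0,0,-10.5],[-0.415,-0.275,-0.088],0.5],
  [[0,0,-10.5],[-0.415,-0.275,-0.088],0.5],
  [[0,0,-10.5],[-0.415,-0.275,-0.088],0.5],
  [[0,0,-10.5],[-0.415,-0.275,-0.088],0.5],
  [[0,0,-10.5],[-0.415,-0.275,-0.088],0.5],
  [[0,0,-10.5],[-0.415,-0.275,-0.088],0.5],
  [[0,0,-10.5],[-0.537,-0.605,-0.088],0.5],
  [[0,0,-10.5],[-0.537,-0.605,-0.088],0.5],
  [[0,0,-10.5],[-0.537,-0.605,-0.088],0.5],
  [[0,0,-10.5],[-0.537,-0.605,-0.088],0.5],
], squeeze=30)

```text
time_s: 1.6
ee_pos: [0.5171, 0.0111, 0.2994]
ee_rot: [-0.0, 0.043, 0.999, -0.0]
ft_force: [1.4, 0.2, -0.8]
grip_width: 0.0426
finger_force: 0.0
```

Run:
```python
from h import *
plan(((.53,-.1,.3),rot(85.05)),(box(-.1826,0,.15),rot(85.05)),(box(-.1826,0,.044),rot(85.05)))
```

```text
[-0.0, -0.0, 0.0] [-0.0224, -0.1096, -0.0006]
[-0.0, -0.0, 0.0] [-0.0017, -0.3521, 0.1494]
[-0.0, -0.0, 0.0] [-0.0018, -0.3521, 0.2554]
```

Request:
apply_moves([
  [[0,0,0],[-0.022,-0.11,0],0.5],
  [[0,0,0],[-0.022,-0.11,0],0.5],
  [[0,0,0],[-0.002,-0.352,0.149],0.5],
  [[0,0,0],[-0.002,-0.352,0.149],0.5],
  [[0,0,0],[-0.002,-0.352,0.149],0.5],
  [[0,0,0],[-0.002,-0.352,0.149],0.5],
  [[0,0,0],[-0.002,-0.352,0.149],0.5],
  [[0,0,0],[-0.002,-0.352,0.2],0.5],
  [[0,0,0],[-0.002,-0.352,0.252],0.5],
  [[0,0,0],[-0.002,-0.352,0.255],0.5],
  [[0,0,0],[-0.002,-0.352,0.255],1.0],
  [[0,0,0],[-0.002,-0.352,0.255],1.0],
])

```text
time_s: 3.1
ee_pos: [0.4906, -0.3388, 0.0471]
ee_rot: [0.002, 0.043, 0.999, -0.001]
ft_force: [-0.2, 1.1, 0.3]
grip_width: 0.0069
finger_force: 0.0
```

Run:
```python
from h import *
s=bot.state();print(s['ft_force'],s['grip_width'],s['finger_force'])
plan((box(-.1826,0,.044),rot(85.05)),(box(-.1826-.2165,0,.044),rot(85.05)))
```

```text
[-0.16864797  1.11006597  0.29287972] 0.006853879403058243 0.0
[-0.1, 0.2, 0.0] [0.0021, -0.0012, 0.0031]
[-0.1, 0.2, 0.0] [0.0021, 0.2153, 0.0026]
```

Request:
apply_moves([
  [[0,0,0],[0,0,0],1.0],
  [[0,0,0],[0,0,0],1.0],
])

```text
time_s: 3.35
ee_pos: [0.4895, -0.338, 0.0457]
ee_rot: [0.001, 0.043, 0.999, -0.001]
ft_force: [-0.5, 1.0, -0.2]
grip_width: 0.0001
finger_force: 0.0
```

Run:
```python
from h import *
s=bot.state();print(s['ft_force'],s['grip_width'],s['finger_force'],s['ee_pos'],s['joint_positions'])
c=shot('scene');cv2.imwrite('pics/g1.png',cv2.resize(c['color'][200:400,230:470,::-1],None,fx=3,fy=3,interpolation=cv2.INTER_CUBIC))
```

```text
[-0.50571172  0.97059388 -0.22077354] 0.00013627487063773763 0.0 [ 0.48954394 -0.33801602  0.04574231] [ 0.49114249  0.73304916  0.12428149  1.75826611 -0.13623488  0.656702
  2.17612998]
```

View pics/g1.png

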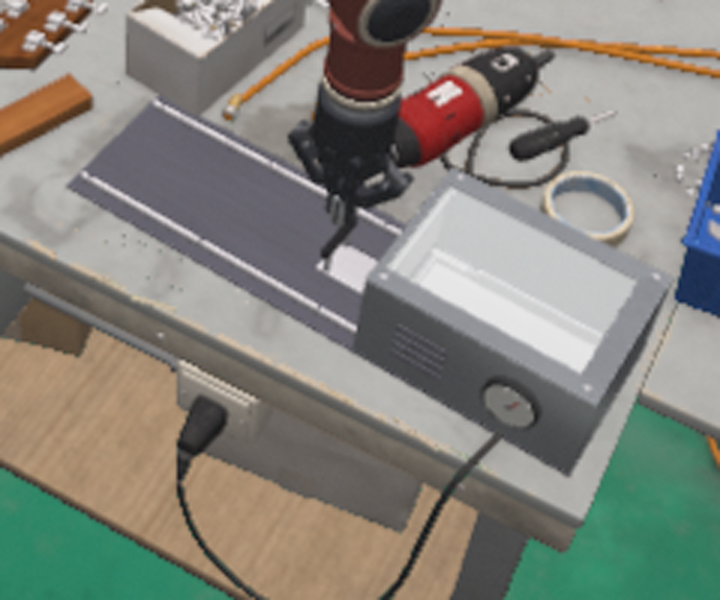

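Run:
```python
from h import *
c=load('scene');K=c['intrinsics'];T=np.linalg.inv(c['cam_to_world'])
def proj(p):
    q=K@(T[:3,:3]@np.array(p)+T[:3,3]);return ((q[:2]/q[2]-[230,200])*3).round(0)
p,r=pose()
for n,x in dict(tcp=p,tip=p+r.apply([0,0,.017]),barmid=[.4885,-.341,.045],bare1=[.517,-.343,.045],bare2=[.460,-.3386,.045]).items():print(n,x,proj(x))
P=cloud(c);M=(P[...,2]>.03)&(P[...,2]<.06)&(np.abs(P[...,0]-.4885)<.05)&(np.abs(P[...,1]+.341)<.04)
vs,us=np.where(M)
for u,v in list(zip(us,vs)):print(u,v,(P[v,u]*1000).round(0),c['color'][v,u])
```

```text
tcp [ 0.48934791 -0.33790184  0.04543775] [336. 230.]
tip [ 0.48936598 -0.33791409  0.02843776] [334. 241.]
barmid [0.4885, -0.341, 0.045] [339. 232.]
bare1 [0.517, -0.343, 0.045] [353. 214.]
bare2 [0.46, -0.3386, 0.045] [324. 250.]
348 272 [ 517. -345.   43.] [59 58 61]
347 273 [ 512. -344.   43.] [43 41 44]
348 273 [ 511. -347.   45.] [54 55 59]
345 274 [ 502. -341.   46.] [39 40 42]
346 274 [ 501. -345.   50.] [40 40 43]
347 274 [ 509. -345.   42.] [39 40 41]
348 274 [ 509. -348.   44.] [56 53 59]
344 275 [ 497. -341.   47.] [53 52 54]
345 275 [ 500. -343.   45.] [45 43 46]
346 275 [ 500. -346.   46.] [41 40 42]
347 275 [ 505. -347.   42.] [43 42 44]
343 276 [ 490. -340.   49.] [54 52 55]
344 276 [ 495. -342.   44.] [44 43 46]
345 276 [ 496. -344.   45.] [43 41 44]
346 276 [ 496. -347.   47.] [44 44 46]
347 276 [ 499. -350.   46.] [70 69 74]
342 277 [ 488. -338.   45.] [64 62 66]
343 277 [ 489. -341.   45.] [46 45 48]
344 277 [ 488. -345.   49.] [45 44 47]
345 277 [ 494. -346.   43.] [42 39 42]
346 277 [ 500. -347.   38.] [63 62 66]
341 278 [ 481. -338.   48.] [68 68 73]
342 278 [
[... 625 characters left out ...]
477. -344.   42.] [68 66 66]
343 281 [ 479. -346.   41.] [118 115 117]
338 282 [ 461. -338.   50.] [59 57 62]
339 282 [ 465. -339.   46.] [44 44 45]
340 282 [ 467. -342.   46.] [44 42 44]
341 282 [ 471. -344.   43.] [50 49 50]
342 282 [ 476. -345.   39.] [123 119 122]
337 283 [ 458. -336.   47.] [58 58 62]
338 283 [ 461. -338.   46.] [46 45 47]
339 283 [ 463. -341.   45.] [45 43 47]
340 283 [ 464. -343.   45.] [48 48 50]
341 283 [ 468. -345.   43.] [122 118 120]
337 284 [ 458. -337.   43.] [47 45 49]
338 284 [ 456. -340.   47.] [38 36 38]
339 284 [ 461. -342.   43.] [39 37 40]
340 284 [ 463. -344.   43.] [92 90 91]
338 285 [ 459. -340.   39.] [34 31 32]
339 285 [ 462. -342.   38.] [60 59 59]
```

Run:
```python
from h import *
c=load('scene');P=cloud(c)
for v in range(258,276,1):print(v,[tuple((P[v,u]*1000).round(0).astype(int)) for u in range(338,350,2)])
cv2.imwrite('pics/g2.png',cv2.resize(c['color'][245:295,315:380,::-1],None,fx=10,fy=10,interpolation=cv2.INTER_CUBIC))
```

```text
258 [(np.int64(472), np.int64(-323), np.int64(136)), (np.int64(474), np.int64(-329), np.int64(138)), (np.int64(478), np.int64(-333), np.int64(136)), (np.int64(500), np.int64(-331), np.int64(113)), (np.int64(471), np.int64(-347), np.int64(151)), (np.int64(471), np.int64(-353), np.int64(154))]
259 [(np.int64(485), np.int64(-319), np.int64(117)), (np.int64(474), np.int64(-329), np.int64(134)), (np.int64(478), np.int64(-333), np.int64(132)), (np.int64(496), np.int64(-333), np.int64(114)), (np.int64(470), np.int64(-348), np.int64(148)), (np.int64(468), np.int64(-354), np.int64(154))]
260 [(np.int64(482), np.int64(-321), np.int64(116)), (np.int64(479), np.int64(-328), np.int64(123)), (np.int64(476), np.int64(-335), np.int64(130)), (np.int64(494), np.int64(-334), np.int64(113)), (np.int64(472), np.int64(-347), np.int64(142)), (np.int64(473), np.int64(-353), np.int64(145))]
261 [(np.int64(487), np.int64(-319), np.int64(107)), (np.int64(477), np.int64(-329), np.int64(121)), (np.int64(476), np.int64(-335), np.int64(127)), (np.int64(471), np.int64(-343), np.int64(136)), (np.int64(472), np.int64
[... 3403 characters left out ...]
4(483), np.int64(-344), np.int64(72)), (np.int64(483), np.int64(-350), np.int64(75)), (np.int64(511), np.int64(-347), np.int64(45))]
274 [(np.int64(527), np.int64(-311), np.int64(1)), (np.int64(527), np.int64(-317), np.int64(5)), (np.int64(479), np.int64(-340), np.int64(69)), (np.int64(483), np.int64(-345), np.int64(68)), (np.int64(501), np.int64(-345), np.int64(50)), (np.int64(509), np.int64(-348), np.int64(44))]
275 [(np.int64(524), np.int64(-313), np.int64(1)), (np.int64(526), np.int64(-318), np.int64(2)), (np.int64(526), np.int64(-325), np.int64(6)), (np.int64(497), np.int64(-341), np.int64(47)), (np.int64(500), np.int64(-346), np.int64(46)), (np.int64(537), np.int64(-340), np.int64(5))]
```

View pics/g2.png

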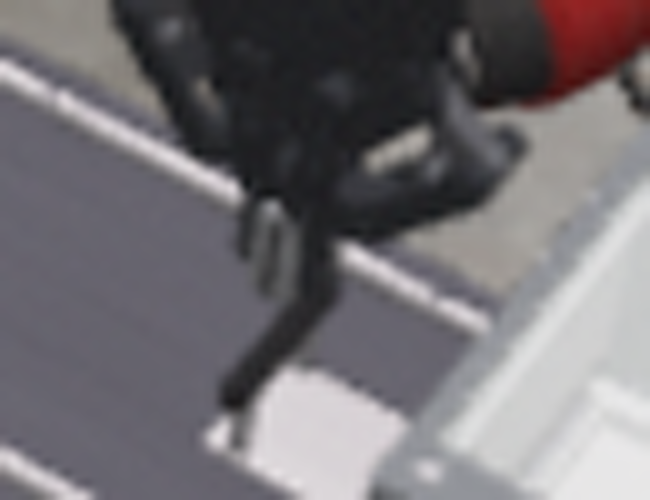

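Crop g2 shows the closed fingers ending above the bar, at about z 0.065 by depth, although the TCP reads 0.045. I'll test this by opening, going 18 mm lower and looking again. That is safe under either reading.

Request:
apply_moves([
  [[0,0,0],[0,0,0],0.5],
  [[0,0,0],[0,0,0],0.5],
  [[0,0,0],[0,0,0],0.5],
  [[0,0,0],[0,-0.003,0.01],0.5],
  [[0,0,0],[0,-0.003,0.018],0.5],
  [[0,0,0],[0,-0.003,0.018],0.5],
])

```text
time_s: 4.15
ee_pos: [0.4879, -0.3402, 0.0254]
ee_rot: [-0.001, 0.043, 0.999, 0.001]
ft_force: [0.7, -0.7, -0.2]
grip_width: 0.0427
finger_force: 0.0
```

Run:
```python
from h import *
c=shot('scene');P=cloud(c);p,r=pose();print(p)
M=(np.hypot(P[...,0]-p[0],P[...,1]-p[1])<.06)&(P[...,2]>.02)&(P[...,2]<.14)
vs,us=np.where(M)
cv2.imwrite('pics/g3.png',cv2.resize(c['color'][235:295,315:390,::-1],None,fx=10,fy=10,interpolation=cv2.INTER_CUBIC))
for v in range(255,286,2):print(v,[(u,)+tuple((P[v,u]*1000).round(0).astype(int).tolist()) for u in range(334,352,3) if M[v,u]])
```

```text
[ 0.488355   -0.34046537  0.02591663]
255 [(334, 502, -299, 106), (337, 479, -317, 138)]
257 [(334, 497, -302, 104), (337, 471, -320, 139)]
259 [(334, 492, -305, 102), (337, 472, -321, 131), (340, 476, -328, 131), (343, 479, -336, 133)]
261 [(334, 471, -313, 117), (337, 476, -320, 117), (340, 478, -328, 120), (343, 482, -336, 121), (346, 473, -348, 137)]
263 [(334, 475, -312, 105), (337, 474, -322, 111), (346, 478, -347, 122)]
265 [(334, 479, -312, 91), (337, 486, -318, 88), (349, 470, -359, 129)]
267 [(334, 477, -314, 86), (337, 483, -320, 84), (349, 475, -359, 116)]
269 [(334, 479, -314, 76), (337, 488, -320, 70), (349, 471, -361, 112)]
271 [(334, 479, -314, 67), (337, 489, -320, 60), (349, 473, -361, 101)]
273 [(334, 478, -316, 60), (337, 489, -321, 51), (346, 507, -342, 46)]
275 [(346, 502, -345, 44), (349, 477, -362, 81)]
277 [(343, 491, -341, 44), (346, 499, -347, 39), (349, 474, -364, 75)]
279 [(340, 477, -337, 47), (343, 484, -344, 43), (346, 506, -346, 22), (349, 478, -364, 63)]
281 [(340, 468, -341, 50), (343, 482, -346, 38), (349, 476, -366, 57)]
283 [(337, 461, -335, 43), (340, 464, -343, 46)]
285 [(340, 468, -343, 32)]
```

View pics/g3.png

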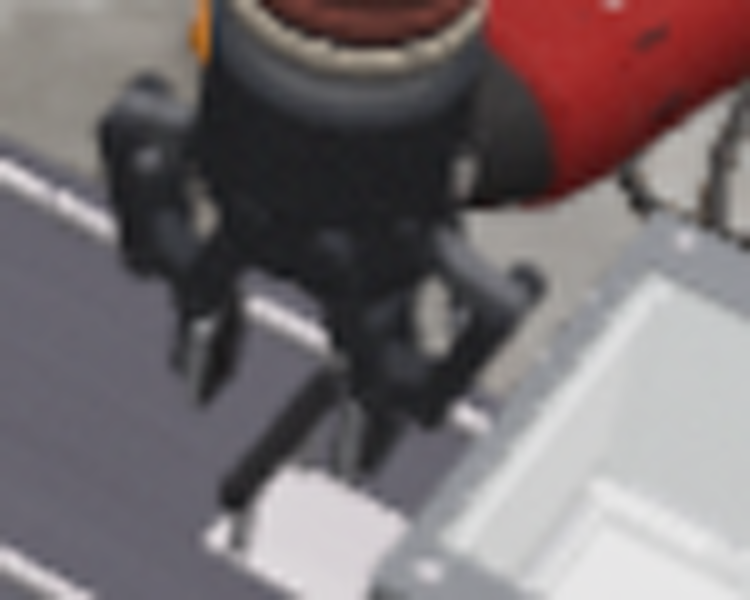

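Crop g3 shows the half-open fingers straddling the bar with tips at about z 0.056, so the real tips are about 38 mm higher than the reported TCP implies. I'll work from this measured offset: go 21 mm lower, then close.

Request:
apply_moves([
  [[0,0,0],[0,0,0.01],0.5],
  [[0,0,0],[0,0,0.021],0.5],
  [[0,0,0],[0,0,0.021],0.5],
  [[0,0,0],[0,0,0.021],0.8],
  [[0,0,0],[0,0,0.021],1.0],
  [[0,0,0],[0,0,0.021],1.0],
  [[0,0,0],[0,0,0.021],1.0],
], squeeze=40)

```text
time_s: 5.08
ee_pos: [0.4889, -0.3408, 0.006]
ee_rot: [0.0, 0.043, 0.999, -0.0]
ft_force: [-0.5, 0.5, 1.2]
grip_width: 0.009
finger_force: 41.2
```

Run:
```python
from h import *
p,r=pose();print(p, (p[:2]-O)@D,(p[:2]-O)@N)
plan((box(-.399,0,p[2]),r))
```

```text
[ 0.48894043 -0.34084069  0.00602172] -0.1815860996398904 0.0005741696098158615
[0.0, 0.0, 0.0] [0.0007, 0.2174, -0.0001]
```

Request:
apply_moves([
  [[0,0,0],[0,0.006,0],1.0],
  [[0,0,0],[0,0.018,0],1.0],
  [[0,0,0],[0,0.034,0],1.0],
  [[0,0,0],[0,0.054,0],1.0],
  [[0,0,0],[0,0.074,0],1.0],
  [[0,0,0],[0.001,0.096,0],1.0],
  [[0,0,0],[0.001,0.118,0],1.0],
  [[0,0,0],[0.001,0.14,0],1.0],
  [[0,0,0],[0.001,0.162,0],1.0],
  [[0,0,0],[0.001,0.184,0],1.0],
  [[0,0,0],[0.001,0.206,0],1.0],
  [[0,0,0],[0.001,0.219,0],1.0],
])

```text
time_s: 6.58
ee_pos: [0.5064, -0.1205, 0.006]
ee_rot: [-0.0, 0.042, 0.999, 0.0]
ft_force: [-0.9, -4.8, 4.9]
grip_width: 0.0092
finger_force: 41.6
```

Request:
apply_moves([
  [[0,0,0],[0,0,0],1.0],
  [[0,0,0],[0,0,0],1.0],
  [[0,0,0],[0,0,0],0.5],
  [[0,0,0],[0,0,0],0.5],
  [[0,0,0],[0,0,0],0.5],
  [[0,0,0],[0,0,-0.05],0.5],
  [[0,0,0],[0,0,-0.11],0.5],
  [[0,0,0],[0,0,-0.16],0.5],
  [[0,0,0],[0,0,-0.21],0.4],
  [[0,0,0],[0,0.1,-0.21],0.4],
  [[0,0,0],[0,0.16,-0.21],0.4],
  [[0,0,0],[0,0.16,-0.21],0.4],
])

```text
time_s: 8.07
ee_pos: [0.5199, 0.0414, 0.2154]
ee_rot: [-0.001, 0.041, 0.999, 0.001]
ft_force: [0.2, -0.2, 0.3]
grip_width: 0.051
finger_force: 0.0
```

Run:
```python
from h import *
s=shot('scene');t=shot('top')
a=cv2.resize(t['color'][195:295,235:435,::-1],None,fx=4,fy=4,interpolation=cv2.INTER_CUBIC)
cv2.imwrite('pics/p1.png',a)
p,r=pose();print(p)
```

```text
[0.51999188 0.0432884  0.21501784]
```

View pics/p1.png

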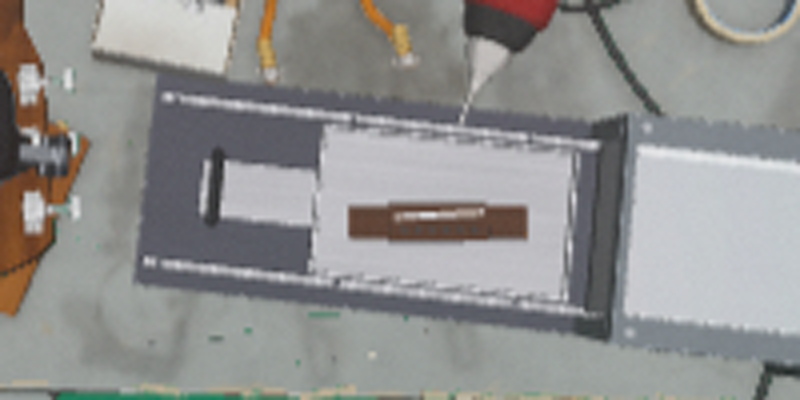

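The tray is out and the flap looks shut. In p1 (4x) the bridge corners are (348,206) and (527,240), and the bar is at (213,187).

Run:
```python
from h import *
t=load('top');C=t['color'].astype(int);P=cloud(t)
m=((C.sum(-1)<300)&(C[...,0]>C[...,2]+20));m[:240]=0;m[262:]=0;m[:,318:][:]=m[:,318:];m[:,:316]=0;m[:,375:]=0
vs,us=np.where(m);pts=np.array([ray(t,u,v,.012)[:2] for u,v in zip(us,vs)])
r=cv2.minAreaRect((pts*1000).astype(np.float32));print(r,m.sum())
c=np.array(r[0])/1000;print('in box',(c-O)@D,(c-O)@N)
# bar
for n,p in dict(b1=(220,149),b2=(209,225)).items():
    w=ray(t,p[0]/4+235-.375,p[1]/4+195-.375,.045)[:2];print(n,w,(w-O)@D,(w-O)@N)
# flap check: scene cloud points near mouth
```

```text
((483.6138916015625, -294.97216796875), (24.917993545532227, 137.89283752441406), 1.3210246562957764) 299
in box -0.22682394262221317 -0.008690333756326801
b1 [ 0.53488359 -0.12255732] -0.4030196243551635 0.027511097308627108
b2 [ 0.47666744 -0.11522332] -0.40530301254791756 -0.031120754234038074
```

Run:
```python
from h import *
b=(.4836,-.295)
plan((b+(.15,),rot(1.3)),(b+(.0,),rot(1.3)),(b+(-.008,),rot(1.3)))
```

```text
[0.1, -0.2, 84.3] [0.0102, -0.3403, 0.0639]
[0.1, -0.2, 84.3] [0.0099, -0.3408, 0.2139]
[0.1, -0.2, 84.3] [0.0099, -0.3408, 0.2219]
```

Request:
apply_moves([
  [[0,0,84.3],[0.01,-0.341,0.0],0.4],
  [[0,0,84.3],[0.01,-0.341,0.0],0.4],
  [[0,0,84.3],[0.01,-0.341,0.0],0.4],
  [[0,0,84.3],[0.01,-0.341,0.0],0.4],
  [[0,0,84.3],[0.01,-0.341,0.064],0.4],
  [[0,0,84.3],[0.01,-0.341,0.064],0.4],
  [[0,0,84.3],[0.01,-0.341,0.064],0.4],
  [[0,0,84.3],[0.01,-0.341,0.12],0.4],
  [[0,0,84.3],[0.01,-0.341,0.17],0.4],
  [[0,0,84.3],[0.01,-0.341,0.205],0.4],
  [[0,0,84.3],[0.01,-0.341,0.222],0.4],
  [[0,0,84.3],[0.01,-0.341,0.222],0.4],
])

```text
time_s: 9.68
ee_pos: [0.4802, -0.3023, -0.0069]
ee_rot: [-0.001, 0.703, 0.711, -0.0]
ft_force: [-0.3, 0.0, 0.4]
grip_width: 0.0514
finger_force: 0.0
```

Run:
```python
from h import *
c=shot('scene');P=cloud(c);p,r=pose();print(p,r.apply([0,1,0]),bot.state()['grip_width'])
for s in (-1,1):
    f=p+s*r.apply([0,.031,0]);M=(np.hypot(P[...,0]-f[0],P[...,1]-f[1])<.016)&(P[...,2]>.008)&(P[...,2]<.07)&(c['color'].sum(-1)<330)
    vs,us=np.where(M)
    for v in sorted(set(vs))[-8:]:
        i=vs==v;print(s,v,us[i].min(),us[i].max(),(np.median(P[v,us[i]],0)*1000).round(0))
cv2.imwrite('pics/b1.png',cv2.resize(c['color'][230:305,310:410,::-1],None,fx=8,fy=8,interpolation=cv2.INTER_CUBIC))
```

```text
[ 0.48100387 -0.30286594 -0.00581272] [9.99926502e-01 1.21196229e-02 3.24031433e-04] 0.051591003834302235
-1 280 329 329 [ 447. -315.   59.]
-1 281 328 329 [ 443. -315.   59.]
-1 282 328 329 [ 451. -313.   44.]
-1 283 322 329 [ 446. -307.   44.]
-1 284 322 329 [ 441. -307.   39.]
-1 285 322 329 [ 444. -308.   34.]
-1 286 322 328 [ 442. -308.   27.]
-1 287 325 327 [ 440. -311.   31.]
1 268 335 337 [ 507. -308.   46.]
1 269 335 337 [ 505. -311.   48.]
1 270 331 337 [ 507. -309.   41.]
1 271 335 336 [ 507. -309.   35.]
1 272 334 336 [ 508. -307.   28.]
1 273 334 336 [ 504. -310.   30.]
1 274 333 336 [ 506. -307.   21.]
1 275 335 335 [ 504. -310.   20.]
```

View pics/b1.png

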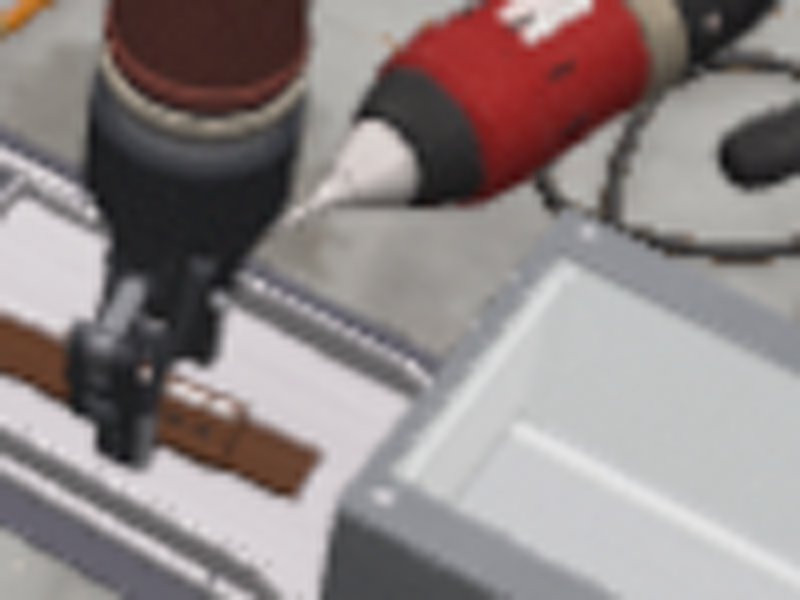

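The fingers straddle the bridge in b1 (tips at about (130,460) and (205,350)), with the tips about 20 mm up. I'll trim the position, lower and grip.

Request:
apply_moves([
  [[0,0,0],[0.007,0.003,0.0],0.4],
  [[0,0,0],[0.007,0.003,0.004],0.4],
  [[0,0,0],[0.007,0.003,0.007],0.4],
  [[0,0,0],[0.007,0.003,0.007],0.7],
  [[0,0,0],[0.007,0.003,0.007],1.0],
  [[0,0,0],[0.007,0.003,0.007],1.0],
  [[0,0,0],[0.007,0.003,0.007],1.0],
], squeeze=30)

```text
time_s: 10.6
ee_pos: [0.484, -0.2952, -0.0132]
ee_rot: [0.0, 0.703, 0.712, -0.0]
ft_force: [-1.1, -0.7, 1.3]
grip_width: 0.029
finger_force: 29.8
```

Run:
```python
from h import *
p,r=pose();print(p,np.degrees(np.arctan2(*r.apply([0,1,0])[[1,0]])))
f=(.6774,.2233)
plan((p+[0,0,.25],r),((.56,-.05,.25),rot(1.9)),(f+(.2,),rot(1.9)),(f+(.0,),rot(1.9)))
```

```text
[ 0.48402846 -0.29516283 -0.01322589] 0.7320512111266035
[0.0, 0.0, 0.0] [-0.0001, 0.0, -0.25]
[0.0, 0.0, -1.2] [0.2441, 0.0791, -0.2633]
[0.0, 0.0, -1.2] [0.5159, 0.2, -0.2134]
[0.0, 0.0, -1.2] [0.5159, 0.2, -0.0134]
```

Request:
apply_moves([
  [[0,0,0],[0,0,-0.02],1.0],
  [[0,0,0],[0,0,-0.06],1.0],
  [[0,0,0],[0,0,-0.11],1.0],
  [[0,0,0],[0,0,-0.17],1.0],
  [[0,0,0],[0,0,-0.23],1.0],
  [[0,0,-1.2],[0.04,0.013,-0.263],1.0],
  [[0,0,-1.2],[0.09,0.03,-0.263],1.0],
  [[0,0,-1.2],[0.14,0.046,-0.263],1.0],
  [[0,0,-1.2],[0.19,0.062,-0.263],1.0],
  [[0,0,-1.2],[0.244,0.079,-0.263],1.0],
  [[0,0,-1.2],[0.29,0.1,-0.263],1.0],
  [[0,0,-1.2],[0.335,0.12,-0.263],1.0],
])

```text
time_s: 12.1
ee_pos: [0.5996, 0.0436, 0.2493]
ee_rot: [-0.0, 0.695, 0.719, -0.0]
ft_force: [0.7, -0.1, -0.4]
grip_width: 0.029
finger_force: 29.8
```

Request:
apply_moves([
  [[0,0,0],[0.045,0.02,0.0],1.0],
  [[0,0,0],[0.09,0.04,0.0],1.0],
  [[0,0,0],[0.135,0.06,0.0],1.0],
  [[0,0,0],[0.165,0.074,0.0],1.0],
  [[0,0,0],[0.181,0.08,0.02],1.0],
  [[0,0,0],[0.181,0.08,0.05],1.0],
  [[0,0,0],[0.181,0.08,0.1],1.0],
  [[0,0,0],[0.181,0.08,0.15],1.0],
  [[0,0,0],[0.181,0.08,0.2],1.0],
  [[0,0,0],[0.181,0.08,0.22],1.0],
  [[0,0,0],[0.181,0.08,0.22],1.0],
  [[0,0,0],[0.181,0.08,0.22],1.0],
])

```text
time_s: 13.6
ee_pos: [0.6753, 0.2249, 0.032]
ee_rot: [0.001, 0.695, 0.719, 0.002]
ft_force: [0.4, 0.3, 0.2]
grip_width: 0.0292
finger_force: 29.8
```

Run:
```python
from h import *
p,r=pose();print(p,bot.state()['grip_width'])
f=(.6774,.2233)
plan((f+(-.0115,),rot(1.9)))
c=shot('scene');t=shot('top')
a=cv2.resize(c['color'][130:230,160:280,::-1],None,fx=4,fy=4,interpolation=cv2.INTER_CUBIC);b=cv2.resize(t['color'][140:280,100:220,::-1],None,fx=2.85,fy=2.85,interpolation=cv2.INTER_CUBIC)[:400]
b=np.pad(b,((0,400-len(b)),(0,0),(0,0)));cv2.imwrite('pics/o1.png',np.hstack([a,b])[:, :800])
```

```text
[0.67526282 0.22493807 0.03199567] 0.02916778885241227
[0.2, -0.0, 0.0] [-0.0017, 0.0019, 0.0435]
```

View pics/o1.png

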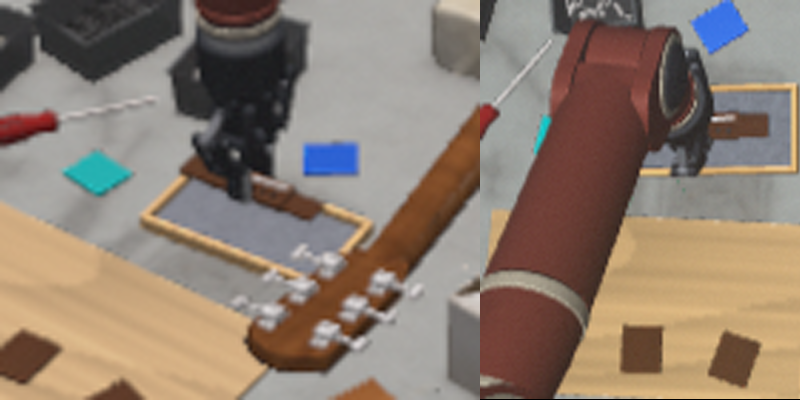

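Request:
apply_moves([
  [[0,0,0],[-0.002,0.002,0.02],1.0],
  [[0,0,0],[-0.002,0.002,0.036],1.0],
  [[0,0,0],[-0.002,0.002,0.043],1.0],
  [[0,0,0],[-0.002,0.002,0.043],1.0],
  [[0,0,0],[-0.002,0.002,0.043],0.55],
  [[0,0,0],[-0.002,0.002,0.043],0.55],
  [[0,0,0],[-0.002,0.002,0.043],0.55],
  [[0,0,0],[-0.002,0.002,0.02],0.55],
  [[0,0,0],[-0.002,0.002,-0.03],0.5],
  [[0,0,0],[-0.002,0.002,-0.09],0.4],
  [[0,0,0],[-0.002,0.002,-0.15],0.3],
  [[0,0,0],[-0.002,0.002,-0.15],0.3],
])

```text
time_s: 15.2
ee_pos: [0.6799, 0.223, 0.1879]
ee_rot: [0.004, 0.695, 0.719, 0.006]
ft_force: [0.3, 0.1, 0.3]
grip_width: 0.0598
finger_force: 0.0
```

Run:
```python
from h import *
c=(.4237,.1889)
plan((c+(.15,),rot(73.2)),(c+(-.0,),rot(73.2)),(c+(-.013,),rot(73.2)))
```

```text
[0.8, 0.4, -71.2] [-0.0254, -0.2577, 0.0341]
[0.8, 0.4, -71.2] [-0.0257, -0.2599, 0.1841]
[0.8, 0.4, -71.2] [-0.0257, -0.2601, 0.1971]
```

Request:
apply_moves([
  [[0,0,-71.3],[-0.02,-0.1,0],0.3],
  [[0,0,-71.3],[-0.025,-0.25,0.03],0.3],
  [[0,0,-71.3],[-0.025,-0.255,0.034],0.3],
  [[0,0,-71.3],[-0.025,-0.255,0.034],0.3],
  [[0,0,-71.3],[-0.025,-0.255,0.034],0.3],
  [[0,0,-71.3],[-0.025,-0.255,0.034],0.3],
  [[0,0,-71.3],[-0.025,-0.255,0.034],0.3],
  [[0,0,-71.3],[-0.025,-0.255,0.07],0.3],
  [[0,0,-71.3],[-0.025,-0.255,0.11],0.3],
  [[0,0,-71.3],[-0.025,-0.255,0.15],0.3],
  [[0,0,-71.3],[-0.025,-0.255,0.15],0.3],
])

```text
time_s: 16.58
ee_pos: [0.4194, 0.1886, 0.0276]
ee_rot: [-0.003, 0.146, 0.989, -0.002]
ft_force: [-0.4, -0.3, -0.0]
grip_width: 0.0599
finger_force: 0.0
```

```bash
cat >> h.py <<'E'
def blanks(t):
    C=t['color'].astype(int);P=cloud(t)
    m=((C.sum(-1)<230)&(C[...,0]>C[...,2]+15)).astype(np.uint8);m[:,:98]=0;m[:,217:]=0;m[:235]=0;m[285:]=0
    n,l,st,ce=cv2.connectedComponentsWithStats(m)
    for i in range(1,n):
        if st[i,4]<60: continue
        vs,us=np.where(l==i);pts=np.array([ray(t,u,v,.011)[:2] for u,v in zip(us,vs)])
        print('blank',st[i,4],cv2.minAreaRect((pts*1000).astype(np.float32)),np.median(P[vs,us,2]).round(4))
E
python3 - <<'E'
from h import *
s=shot('scene');t=shot('top');blanks(t)
p,r=pose();print(p,bot.state()['grip_width'])
c=(.4237,.1889)
plan((c+(-.013,),rot(73.2)))
# bridge height in felt tray
P=cloud(s);M=(np.abs(P[...,0]-.677)<.04)&(np.abs(P[...,1]-.223)<.085)&(s['color'][...,0].astype(int)>s['color'][...,2]+20)&(s['color'].sum(-1)<330)
pts=P[M];print(M.sum(),cv2.minAreaRect((pts[:,:2]*1000).astype(np.float32)),np.percentile(pts[:,2],[5,50,95]))
K=s['intrinsics'];T=np.linalg.inv(s['cam_to_world']);q=K@(T[:3,:3]@np.array([*c,.03])+T[:3,3]);u,v=(q[:2]/q[2]).astype(int);print(u,v)
cv2.imwrite('pics/k1.png',cv2.resize(s['color'][v-55:v+45,u-70:u+70,::-1],None,fx=5.6,fy=5.6,interpolation=cv2.INTER_CUBIC))
E
```

```text
blank 200 ((434.79046630859375, 391.9254150390625), (46.795467376708984, 40.76177978515625), 3.4906578063964844) 0.0115
blank 1053 ((412.70367431640625, 289.9093322753906), (95.97010803222656, 132.33151245117188), 1.3506534099578857) 0.4223
blank 69 ((436.2569274902344, 184.90972900390625), (41.916168212890625, 20.51940155029297), 73.15219116210938) 0.0123
[0.42191213 0.18956061 0.03016131] 0.05976080210768758
[-0.0, 0.0, 0.0] [-0.0019, -0.0001, 0.0432]
159 ((671.7758178710938, 228.47161865234375), (146.00997924804688, 62.12082290649414), 79.25041961669922) [0.00907238 0.01493535 0.0214175 ]
187 227
```

View pics/k1.png

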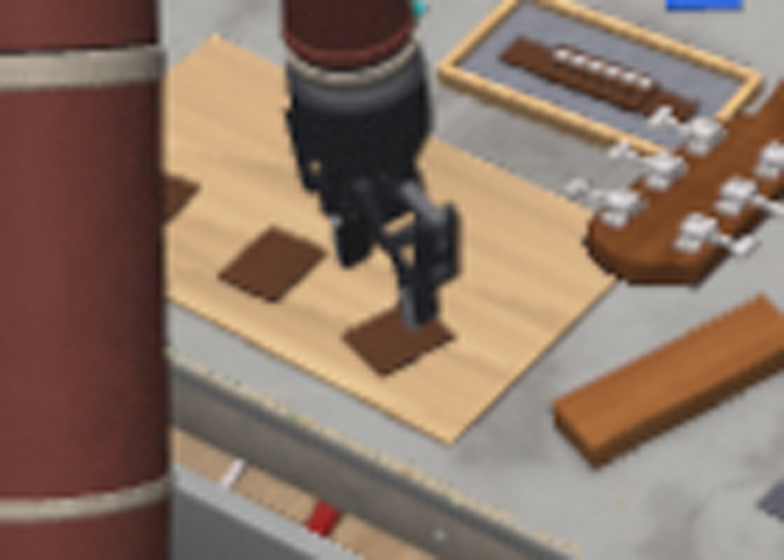

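Request:
apply_moves([
  [[0,0,0],[-0.002,0,0.02],0.4],
  [[0,0,0],[-0.002,0,0.035],0.4],
  [[0,0,0],[-0.002,0,0.043],0.4],
  [[0,0,0],[-0.002,0,0.046],0.4],
  [[0,0,0],[-0.002,0,0.046],0.4],
  [[0,0,0],[-0.002,0,0.046],0.4],
], squeeze=20)

```text
time_s: 17.42
ee_pos: [0.4238, 0.1893, -0.0159]
ee_rot: [0.0, 0.146, 0.989, 0.0]
ft_force: [-0.1, -0.5, -0.3]
grip_width: 0.0514
finger_force: 0.0
```

Request:
apply_moves([
  [[0,0,0],[0,0,0.001],0.4],
  [[0,0,0],[0,0,0.001],0.55],
  [[0,0,0],[0,0,0.001],0.7],
  [[0,0,0],[0,0,0.001],1.0],
  [[0,0,0],[0,0,0.001],1.0],
])

```text
time_s: 18.05
ee_pos: [0.4246, 0.1895, -0.0151]
ee_rot: [0.001, 0.146, 0.989, 0.001]
ft_force: [-1.5, -0.1, 20.2]
grip_width: 0.0432
finger_force: 27.5
```

Run:
```python
from h import *
p,r=pose();t=load('top')
T0=-.2205
tgt=box(T0+.055,0,.03)
plan((p+[0,0,.25],r),(np.r_[tgt[:2],.235],rot(-4.95)))
print(tgt, bot.state()['grip_width'])
```

```text
[0.0, 0.0, 0.0] [-0.0006, 0.0007, -0.25]
[0.2, 0.0, 78.2] [-0.218, -0.5044, -0.251]
[ 0.48698039 -0.35681725  0.03      ] 0.04320914392419329
```

Request:
apply_moves([
  [[0,0,0],[0,0,-0.03],1.0],
  [[0,0,0],[0,0,-0.08],1.0],
  [[0,0,0],[0,0,-0.135],1.0],
  [[0,0,0],[0,0,-0.19],1.0],
  [[0,0,9],[-0.01,-0.02,-0.24],1.0],
  [[0,0,18],[-0.03,-0.06,-0.25],1.0],
  [[0,0,27],[-0.05,-0.11,-0.25],1.0],
  [[0,0,36],[-0.07,-0.16,-0.25],1.0],
  [[0,0,45],[-0.09,-0.21,-0.25],1.0],
  [[0,0,54],[-0.11,-0.26,-0.25],1.0],
  [[0,0,63],[-0.13,-0.31,-0.25],1.0],
  [[0,0,72],[-0.155,-0.36,-0.25],1.0],
])

```text
time_s: 19.55
ee_pos: [0.4678, -0.2014, 0.2327]
ee_rot: [-0.0, 0.701, 0.713, 0.0]
ft_force: [0.6, 0.2, -0.3]
grip_width: 0.0435
finger_force: 22.0
```

Request:
apply_moves([
  [[0,0,6.2],[-0.03,-0.04,0],1.0],
  [[0,0,6.2],[-0.055,-0.08,0],1.0],
  [[0,0,6.2],[-0.07,-0.12,0.03],1.0],
  [[0,0,6.2],[-0.075,-0.135,0.07],1.0],
  [[0,0,6.2],[-0.075,-0.14,0.12],1.0],
  [[0,0,6.2],[-0.075,-0.14,0.16],1.0],
  [[0,0,6.2],[-0.075,-0.14,0.16],1.0],
  [[0,0,6.2],[-0.075,-0.14,0.16],1.0],
])

```text
time_s: 20.55
ee_pos: [0.3303, -0.2791, 0.0737]
ee_rot: [0.001, 0.737, 0.676, 0.0]
ft_force: [-0.1, -0.8, 0.4]
grip_width: 0.0431
finger_force: 22.0
```

Run:
```python
from h import *
p,r=pose();print(p,bot.state()['grip_width'],(p[:2]-O)@D,(p[:2]-O)@N)
T0=-.2205
plan((box(T0+.055,0,-.0135),rot(-4.95)))
c=shot('scene');t=shot('top');P=cloud(c);C=c['color'].astype(int)
M=(C[...,0]>C[...,2]+20)&(C.sum(-1)<330)&(np.hypot(P[...,0]-p[0],P[...,1]-p[1])<.05)
q=P[M];print('blank pts',M.sum(),np.median(q,0))
# tray end walls, from top depth: profile along the box axis at tray side y offsets
Pt=cloud(t).reshape(-1,3);X=(Pt[:,:2]-O)@D;Y=(Pt[:,:2]-O)@N
for a in np.arange(-.345,-.09,.004):
    i=(abs(X-a)<.002)&(abs(Y+.045)<.012)&(Pt[:,2]<.13);
    if i.any():print(round(a,3),(np.median(Pt[i,2])*1000).round(1),end=' | ')
```

```text
[ 0.33025452 -0.27907229  0.07372132] 0.04307996376285671 -0.2294316994417396 -0.16284967916158255
[0.1, 0.1, -0.0] [-0.0638, 0.1627, 0.0875]
blank pts 2083 [ 0.3071597  -0.28278468  0.44208985]
-0.345 4.4 | -0.341 3.9 | -0.337 3.8 | -0.333 3.9 | -0.329 4.3 | -0.325 6.2 | -0.321 13.2 | -0.317 7.6 | -0.313 5.9 | -0.309 8.7 | -0.305 6.3 | -0.301 5.0 | -0.297 6.4 | -0.293 7.4 | -0.289 5.5 | -0.285 7.0 | -0.281 6.4 | -0.277 7.6 | -0.273 6.8 | -0.269 4.3 | -0.265 5.3 | -0.261 6.2 | -0.257 6.5 | -0.253 7.4 | -0.249 5.8 | -0.245 5.9 | -0.241 8.0 | -0.237 6.3 | -0.233 7.6 | -0.229 8.0 | -0.225 7.2 | -0.221 6.3 | -0.217 7.2 | -0.213 7.3 | -0.209 6.8 | -0.205 6.7 | -0.201 6.6 | -0.197 6.7 | -0.193 6.9 | -0.189 8.1 | -0.185 5.2 | -0.181 7.6 | -0.177 8.5 | -0.173 6.4 | -0.169 6.0 | -0.165 7.9 | -0.161 7.0 | -0.157 8.6 | -0.153 8.1 | -0.149 7.2 | -0.145 7.0 | -0.141 9.3 | -0.137 8.9 | -0.133 6.6 | -0.129 7.7 | -0.125 13.2 | -0.121 9.7 | -0.117 4.9 | -0.113 102.9 | -0.109 52.8 | -0.105 114.2 | -0.101 115.2 | -0.097 113.9 | -0.093 113.9 |
```

Request:
apply_moves([
  [[0,0,0],[-0.02,0.05,0],1.0],
  [[0,0,0],[-0.04,0.1,0],1.0],
  [[0,0,0],[-0.0625,0.15,0],1.0],
  [[0,0,0],[-0.0625,0.162,0],1.0],
  [[0,0,0],[-0.0625,0.162,0.03],1.0],
  [[0,0,0],[-0.0625,0.162,0.06],1.0],
  [[0,0,0],[-0.0625,0.162,0.075],1.0],
  [[0,0,0],[-0.0625,0.162,0.083],1.0],
  [[0,0,0],[-0.0625,0.162,0.086],1.0],
  [[0,0,0],[-0.0625,0.162,0.086],1.0],
  [[0,0,0],[-0.0625,0.162,0.086],1.0],
])

```text
time_s: 22.02
ee_pos: [0.4861, -0.355, -0.0126]
ee_rot: [0.001, 0.737, 0.676, 0.0]
ft_force: [0.1, 0.2, -0.4]
grip_width: 0.0428
finger_force: 22.0
```

Run:
```python
from h import *
p,r=pose();print(p,bot.state()['grip_width'],(p[:2]-O)@D+.222,(p[:2]-O)@N)
```

```text
[ 0.48605801 -0.3549858  -0.01264345] 0.042849041674288955 0.054754969414808285 -0.0010769712307610172
```

Request:
apply_moves([
  [[0,0,0],[0,0,0.0015],1.0],
  [[0,0,0],[0,0,0.0015],1.0],
  [[0,0,0],[0,0,0.0015],0.35],
  [[0,0,0],[0,0,0.0015],0.35],
  [[0,0,0],[0,0,-0.015],0.35],
  [[0,0,0],[0.01,0,-0.03],0.6],
  [[0,0,0],[0.045,0,-0.03],1.0],
  [[0,0,0],[0.045,0,-0.03],1.0],
  [[0,0,0],[0.045,0,-0.03],1.0],
  [[0,0,0],[0.045,0,-0.012],1.0],
  [[0,0,0],[0.045,0,-0.003],1.0],
  [[0,0,0],[0.045,0,-0.002],1.0],
])

```text
time_s: 23.52
ee_pos: [0.4887, -0.3099, -0.0126]
ee_rot: [-0.001, 0.737, 0.675, -0.0]
ft_force: [-0.8, 0.6, -0.5]
grip_width: -0.0001
finger_force: 0.0
```

```bash
cat >> h.py <<'E'
def row(c,T0,h=.012,show=True):
    C=c['color'].astype(int);P=cloud(c)
    X=(P[...,:2]-O)@D-T0;Y=(P[...,:2]-O)@N
    m=((C[...,0]>C[...,2]+14)&(C.sum(-1)<330)&(abs(X)<.1)&(abs(Y)<.056)&(P[...,2]<.04)).astype(np.uint8)
    n,l,st,ce=cv2.connectedComponentsWithStats(m)
    for i in range(1,n):
        if st[i,4]<12: continue
        vs,us=np.where(l==i);q=np.array([ray(c,u,v,h)[:2] for u,v in zip(us,vs)])-O
        r=cv2.minAreaRect((np.stack([q@D-T0,q@N],1)*1000).astype(np.float32));print('row',st[i,4],[np.round(k,1) for k in r])
    return m,X,Y,P
E
python3 - <<'E'
from h import *
p,r=pose();s=bot.state();print(p,s['grip_width'],s['ft_force'],(p[:2]-O)@D+.222,(p[:2]-O)@N)
for n in('scene','top'):
    c=shot(n);print(n);row(c,-.222,.010)
E
```

```text
[ 0.48871395 -0.30993178 -0.01263072] -5.942524786866736e-05 [-0.78214407  0.57387684 -0.45771382] 0.009639812354981903 -0.002318484441434532
scene
row 188 [array([55.5, -3.5]), array([42.7, 50.8]), np.float64(88.9)]
top
```

Request:
apply_moves([
  [[0,0,0],[0,-0.001,-0.001],1.0],
  [[0,0,0],[-0.004,-0.001,-0.001],1.0],
  [[0,0,0],[-0.008,-0.001,-0.001],1.0],
  [[0,0,0],[-0.012,-0.001,-0.001],1.0],
  [[0,0,0],[-0.016,-0.001,-0.001],1.0],
  [[0,0,0],[-0.02,-0.001,-0.001],1.0],
  [[0,0,0],[-0.023,-0.001,-0.001],1.0],
  [[0,0,0],[-0.024,-0.001,-0.001],1.0],
  [[0,0,0],[-0.024,-0.001,-0.001],1.0],
  [[0,0,0],[-0.02,-0.001,-0.001],1.0],
  [[0,0,0],[0.0,0,-0.05],0.7],
  [[0,0,0],[0.05,0,-0.11],0.4],
])

```text
time_s: 25.12
ee_pos: [0.4924, -0.2709, 0.0874]
ee_rot: [0.0, 0.738, 0.675, -0.001]
ft_force: [0.4, 0.9, 0.6]
grip_width: 0.0358
finger_force: 0.0
```

Run:
```python
from h import *
p,r=pose();s=bot.state();print(p,s['grip_width'],s['ft_force'])
for n in('scene','top'):
    c=shot(n);print(n);row(c,-.222,.010)
blanks(c)
plan(((.4327,.2912,.2),rot(90)))
# tray far wall via top depth/scene colour check: bar position
P=cloud(c);X=(P[...,:2]-O)@D;Y=(P[...,:2]-O)@N;M=(abs(X+.403)<.02)&(abs(Y)<.035)&(P[...,2]>.035)&(P[...,2]<.055)
print('bar',np.median(X[M]),np.median(Y[M]),M.sum())
```

```text
[ 0.49243872 -0.27091978  0.08742449] 0.0357571631150093 [0.41247725 0.88392247 0.55302338]
scene
row 133 [array([64.2, -3. ]), array([42.9, 37.1]), np.float64(89.0)]
top
blank 186 ((476.554443359375, 282.4892883300781), (44.78226852416992, 37.82625198364258), 2.808772325515747) 0.0112
blank 194 ((434.2542724609375, 393.10186767578125), (45.65067672729492, 40.9617805480957), 7.01084566116333) 0.0116
[0.4, 0.3, -94.6] [0.5504, -0.1075, -0.1097]
bar -0.40412092121772764 -0.0004019754327532698 61
```

Request:
apply_moves([
  [[0,0,0],[0.0,0,-0.06],0.4],
  [[0,0,0],[0.02,0,-0.12],0.4],
  [[0,0,-10],[0.07,-0.01,-0.16],0.4],
  [[0,0,-20],[0.13,-0.02,-0.16],0.4],
  [[0,0,-30],[0.19,-0.025,-0.16],0.4],
  [[0,0,-40],[0.25,-0.03,-0.16],0.4],
  [[0,0,-50],[0.31,-0.035,-0.16],0.4],
  [[0,0,-60],[0.37,-0.04,-0.16],0.4],
  [[0,0,-70],[0.43,-0.05,-0.16],0.4],
  [[0,0,-80],[0.49,-0.06,-0.15],0.4],
  [[0,0,-90],[0.539,-0.063,-0.1],0.4],
  [[0,0,-97.8],[0.539,-0.063,-0.05],0.4],
])

```text
time_s: 26.72
ee_pos: [0.4765, 0.2778, 0.1352]
ee_rot: [0.001, -0.031, 1.0, 0.002]
ft_force: [-0.2, -0.6, -0.9]
grip_width: 0.0511
finger_force: 0.0
```

Request:
apply_moves([
  [[0,0,0],[0,0,0.03],0.4],
  [[0,0,0],[0,0,0.06],0.4],
  [[0,0,0],[0,0,0.08],0.4],
  [[0,0,0],[0,0,0.08],0.4],
  [[0,0,0],[0,0,0.08],0.4],
])

```text
time_s: 27.35
ee_pos: [0.4774, 0.2724, 0.057]
ee_rot: [0.0, -0.025, 1.0, 0.0]
ft_force: [-0.2, -0.2, -0.4]
grip_width: 0.0515
finger_force: 0.0
```

Run:
```python
from h import *
p,r=pose();s=bot.state();print(p,s['grip_width'])
plan(((.4766,.2825,-.014),rot(92.8)))
c=shot('scene');row(c,-.222,.010)
t=shot('top');blanks(t)
P=cloud(c);C=c['color'].astype(int);M=(C[...,0]>C[...,2]+20)&(C.sum(-1)<250)&(abs(P[...,2]-.011)<.012)&(np.hypot(P[...,0]-.4766,P[...,1]-.2825)<.07)
print(M.sum(),cv2.minAreaRect((P[M][:,:2]*1000).astype(np.float32)))
```

```text
[0.47736662 0.27242246 0.05698599] 0.05153975693684167
[0.0, 0.0, 0.0] [0.0003, 0.0101, 0.071]
row 132 [array([64.2, -3. ]), array([42.9, 37.1]), np.float64(89.0)]
blank 1879 ((438.4998474121094, 395.30206298828125), (152.5166015625, 164.8303985595703), 1.3506556749343872) 0.4758
123 ((477.4656677246094, 279.57049560546875), (43.77379608154297, 53.21662521362305), 89.38805389404297)
```

Request:
apply_moves([
  [[0,0,0],[0,0.008,0.03],0.3],
  [[0,0,0],[0,0.008,0.055],0.3],
  [[0,0,0],[0,0.008,0.067],0.3],
  [[0,0,0],[0,0.008,0.0715],0.3],
  [[0,0,0],[0,0.008,0.0715],0.3],
  [[0,0,0],[0,0.008,0.0715],0.5],
  [[0,0,0],[0,0.008,0.0715],1.0],
  [[0,0,0],[0,0.008,0.0715],1.0],
  [[0,0,0],[0,0.008,0.0715],1.0],
])

```text
time_s: 28.58
ee_pos: [0.4772, 0.2809, -0.0139]
ee_rot: [0.001, -0.025, 1.0, 0.0]
ft_force: [-0.4, -0.0, 6.7]
grip_width: 0.0433
finger_force: 20.6
```

Request:
apply_moves([
  [[0,0,0],[0,0,-0.03],1.0],
  [[0,0,0],[0,0,-0.08],1.0],
  [[0,0,0],[0,0,-0.135],1.0],
  [[0,0,0],[0,0,-0.19],1.0],
  [[0,0,10],[0.003,-0.04,-0.24],1.0],
  [[0,0,20],[0.006,-0.09,-0.25],1.0],
  [[0,0,30],[0.01,-0.145,-0.25],1.0],
  [[0,0,40],[0.013,-0.2,-0.25],1.0],
  [[0,0,50],[0.017,-0.26,-0.25],1.0],
  [[0,0,60],[0.02,-0.32,-0.25],1.0],
  [[0,0,70],[0.025,-0.38,-0.25],1.0],
  [[0,0,80],[0.03,-0.44,-0.25],1.0],
])

```text
time_s: 30.08
ee_pos: [0.468, -0.1618, 0.2352]
ee_rot: [0.0, 0.626, 0.78, 0.0]
ft_force: [0.4, -0.4, 0.3]
grip_width: 0.0432
finger_force: 20.7
```

Run:
```python
from h import *
p,r=pose();print(p,bot.state()['grip_width'])
R2=rot(-4.95,-9,'y');print(R2.apply([0,0,1])@np.r_[D,0])
plan((box(-.222+.0395,-.002,.15),R2),(box(-.222+.0395,-.002,.02),R2))
```

```text
[ 0.46800204 -0.1618267   0.23518541] 0.04324218205544488
0.15643446504023087
[1.4, -9.0, 17.5] [-0.1777, -0.0207, 0.0851]
[1.4, -9.0, 17.5] [-0.1777, -0.0208, 0.2151]
```

Request:
apply_moves([
  [[0.5,-3,6],[-0.04,-0.005,0],1.0],
  [[1,-6,12],[-0.09,-0.01,0.0],1.0],
  [[1.4,-9,17.5],[-0.14,-0.017,0.02],1.0],
  [[1.4,-9,17.5],[-0.175,-0.021,0.06],1.0],
  [[1.4,-9,17.5],[-0.178,-0.021,0.11],1.0],
  [[1.4,-9,17.5],[-0.178,-0.021,0.16],1.0],
  [[1.4,-9,17.5],[-0.178,-0.021,0.2],1.0],
  [[1.4,-9,17.5],[-0.178,-0.021,0.215],1.0],
  [[1.4,-9,17.5],[-0.178,-0.021,0.215],1.0],
  [[1.4,-9,17.5],[-0.178,-0.021,0.215],1.0],
  [[1.4,-9,17.5],[-0.178,-0.021,0.215],1.0],
])

```text
time_s: 31.45
ee_pos: [0.4884, -0.3393, 0.0218]
ee_rot: [0.055, 0.733, 0.675, -0.058]
ft_force: [-0.7, 0.8, -0.1]
grip_width: 0.0429
finger_force: 20.7
```

```bash
cat > look.py <<'E'
from h import *
def look(fn=None):
    p,r=pose();s=bot.state();q=np.r_[p[:2]-O,0]
    print('tcp tray x,y',(p[:2]-O)@D+.222,(p[:2]-O)@N,'z',p[2],'w',s['grip_width'],'F',s['ft_force'].round(1),'tilt',np.degrees(np.arcsin(r.apply([0,0,1])[:2]@D)).round(1),'yaw',np.degrees(np.arctan2(*r.apply([0,1,0])[[1,0]])).round(1))
    c=shot('scene');C=c['color'].astype(int);P=cloud(c);X=(P[...,:2]-O)@D+.222;Y=(P[...,:2]-O)@N
    m=(C[...,0]>C[...,2]+14)&(C.sum(-1)<330)&(abs(X)<.1)&(abs(Y)<.056)&(P[...,2]<.09)
    vs,us=np.where(m)
    for a in np.arange(-.1,.1,.006):
        i=m&(abs(X-a)<.003)&(abs(Y+.002)<.014)
        if i.sum()>3: print(round(a*1000),'z',(np.median(P[i][:,2])*1000).round(1),'y',(Y[m&(abs(X-a)<.003)].min()*1000).round(0),(Y[m&(abs(X-a)<.003)].max()*1000).round(0),i.sum(),end=' | ')
    print()
    if fn:
        v,u=int(np.median(vs)),int(np.median(us));cv2.imwrite('pics/'+fn,cv2.resize(c['color'][v-50:v+50,u-65:u+65,::-1],None,fx=6,fy=6,interpolation=cv2.INTER_CUBIC))
E
python3 -c "
from look import *
look('l1.png')"
```

```text
tcp tray x,y 0.038905515602936064 -0.00010885936832958433 z 0.02180405333896461 w 0.04293764887251683 F [-0.7  0.8 -0.1] tilt 9.2 yaw -4.7
32 z 45.2 y -1.0 19.0 4 | 38 z 48.1 y -24.0 23.0 13 | 44 z 48.5 y -28.0 19.0 16 | 50 z 45.0 y -25.0 22.0 28 | 56 z 47.8 y -27.0 21.0 25 | 62 z 16.4 y -25.0 19.0 23 | 68 z 11.7 y -25.0 13.0 17 | 74 z 13.0 y -25.0 14.0 15 | 80 z 12.9 y -24.0 13.0 6 |
```

View pics/l1.png

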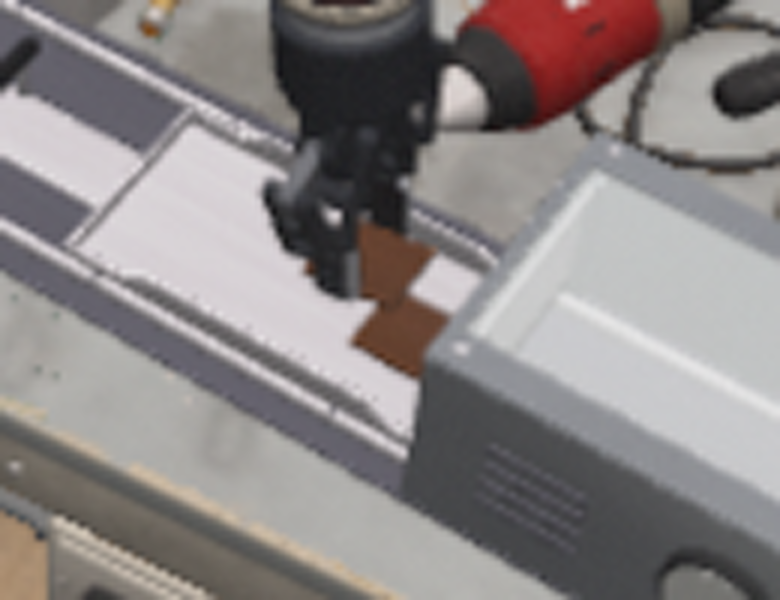

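Picture l1 shows the held tilted blank overlapping the flat one (held about (390,260), flat about (400,335)), with the flat one up near the hood end. The hold is good, so I'll work out the final descent.

Run:
```python
from h import *
p,r=pose()
R2=rot(-4.95,-9,'y')
g=lambda x,z:box(-.222+x,-.0025,z)
plan((g(.043,.0218),R2),(g(.043,-.003),R2),(g(.043,-.009),R2),(g(.043,.012),R2),(g(.03,.1),R2))
```

```text
[0.2, 0.1, 0.2] [-0.0042, -0.0023, 0.0005]
[0.2, 0.1, 0.2] [-0.0003, -0.0023, 0.025]
[0.2, 0.1, 0.2] [0.0007, -0.0023, 0.0309]
[0.2, 0.1, 0.2] [-0.0027, -0.0023, 0.0101]
[0.2, 0.1, 0.2] [-0.0038, -0.002, -0.0788]
```

Request:
apply_moves([
  [[0,0,0],[-0.004,-0.0023,0],1.0],
  [[0,0,0],[-0.003,-0.0023,0.01],1.0],
  [[0,0,0],[-0.001,-0.0023,0.022],1.0],
  [[0,0,0],[0.0,-0.0023,0.027],1.0],
  [[0,0,0],[0.0005,-0.0023,0.03],1.0],
  [[0,0,0],[0.0005,-0.0023,0.03],1.0],
  [[0,0,0],[0.0005,-0.0023,0.03],1.0],
])

```text
time_s: 32.38
ee_pos: [0.4848, -0.3426, -0.0094]
ee_rot: [0.054, 0.733, 0.675, -0.058]
ft_force: [-1.4, 0.9, 1.9]
grip_width: 0.043
finger_force: 20.9
```

```bash
python3 -c "
from look import *
look()"
```

```text
tcp tray x,y 0.04256657967222824 -0.0034431204640973027 z -0.009449234989410471 w 0.04298302798505056 F [-1.4  0.9  1.9] tilt 9.1 yaw -4.7
32 z 17.7 y 3.0 13.0 4 | 38 z 16.4 y -4.0 15.0 8 | 44 z 16.2 y -27.0 19.0 15 | 50 z 18.0 y -29.0 17.0 10 | 56 z 18.9 y -28.0 12.0 14 | 62 z 19.0 y -30.0 13.0 15 | 68 z 13.2 y -27.0 18.0 25 | 74 z 10.4 y -24.0 19.0 19 | 80 z 10.9 y -23.0 10.0 6 |
```

Request:
apply_moves([
  [[0,0,0],[0,0,0],0.8],
  [[0,0,0],[0,0,0],0.4],
  [[0,0,0],[0,0,0],0.35],
  [[0,0,0],[0,0,0],0.35],
  [[0,0,0],[0,0,-0.01],0.35],
  [[0,0,0],[0,0,-0.03],0.35],
  [[0,0,0],[0.01,0,-0.08],0.35],
  [[0,9,0],[0.05,0,-0.14],0.35],
  [[0,9,0],[0.09,0,-0.19],0.35],
  [[0,9,0],[0.12,0,-0.24],0.35],
  [[0,9,0],[0.15,0,-0.26],0.35],
  [[0,9,0],[0.15,0,-0.26],0.35],
])

```text
time_s: 33.92
ee_pos: [0.502, -0.1508, 0.2261]
ee_rot: [0.001, 0.733, 0.68, 0.002]
ft_force: [0.4, 0.1, -0.6]
grip_width: 0.0553
finger_force: 0.0
```

```bash
python3 -c "
from look import *
look()
t=shot('top');blanks(t);row(t,-.222,.012)
plan(((.4343,.3931,.15),rot(97)),base=None)"
```

```text
tcp tray x,y -0.1500508287817918 -0.002823428986863817 z 0.226107218762547 w 0.0553493722862892 F [ 0.4  0.1 -0.6] tilt -0.0 yaw -4.3
20 z 10.6 y -26.0 16.0 10 | 26 z 13.9 y -26.0 14.0 13 | 32 z 15.4 y -26.0 16.0 15 | 38 z 17.0 y -27.0 14.0 14 | 44 z 15.9 y -27.0 16.0 15 | 50 z 16.9 y -25.0 16.0 10 | 56 z 19.0 y -27.0 13.0 17 | 62 z 19.6 y -24.0 17.0 15 | 68 z 15.2 y -27.0 18.0 23 | 74 z 10.8 y -22.0 15.0 14 | 80 z 13.4 y -22.0 16.0 7 | 
blank 196 ((434.3151550292969, 393.3269348144531), (45.85844039916992, 40.98304748535156), 7.6401214599609375) 0.0115
row 356 [array([57.4, -1.9]), array([81.4, 43.8]), np.float64(5.1)]
[-0.0, 0.1, -101.7] [0.5403, -0.1101, 0.0734]
```

Request:
apply_moves([
  [[0,0,-10],[0.05,-0.01,-0.02],0.3],
  [[0,0,-20],[0.11,-0.02,-0.02],0.3],
  [[0,0,-30],[0.17,-0.03,-0.02],0.3],
  [[0,0,-40],[0.23,-0.04,-0.02],0.3],
  [[0,0,-50],[0.29,-0.05,-0.02],0.3],
  [[0,0,-60],[0.35,-0.07,-0.02],0.3],
  [[0,0,-70],[0.41,-0.085,-0.02],0.3],
  [[0,0,-80],[0.47,-0.1,0.0],0.3],
  [[0,0,-90],[0.53,-0.11,0.05],0.3],
  [[0,0,-100],[0.54,-0.11,0.1],0.3],
  [[0,0,-102],[0.54,-0.11,0.15],0.3],
  [[0,0,-102],[0.54,-0.11,0.18],0.3],
])

```text
time_s: 35.52
ee_pos: [0.4345, 0.3897, 0.0391]
ee_rot: [-0.002, -0.063, 0.998, -0.003]
ft_force: [0.5, -0.8, 0.5]
grip_width: 0.06
finger_force: 0.0
```

Request:
apply_moves([
  [[0,0,0],[0,0,0],0.3],
  [[0,0,0],[0,0,0],0.3],
])

```text
time_s: 35.78
ee_pos: [0.4365, 0.3922, 0.0439]
ee_rot: [0.001, -0.063, 0.998, -0.0]
ft_force: [-0.5, -0.5, 0.4]
grip_width: 0.0601
finger_force: 0.0
```

Run:
```python
from h import *
p,r=pose();s=bot.state();print(p,s['grip_width'])
plan(((.4343,.3932,-.0143),rot(97.5)))
c=shot('scene');P=cloud(c);C=c['color'].astype(int);M=(C[...,0]>C[...,2]+20)&(C.sum(-1)<250)&(abs(P[...,2]-.011)<.012)&(np.hypot(P[...,0]-.4343,P[...,1]-.393)<.08)
print(M.sum(),M.any() and cv2.minAreaRect((P[M][:,:2]*1000).astype(np.float32)))
```

```text
[0.43652755 0.39220565 0.04391072] 0.06010301997886786
[-0.1, 0.1, -0.3] [0.0022, 0.0013, 0.0582]
123 ((432.4542236328125, 392.0902404785156), (52.669761657714844, 44.037872314453125), 7.019043445587158)
```

Scene confirms the last blank at (0.4325, 0.392), turned 7°. Lowering and gripping.

Request:
apply_moves([
  [[0,0,0],[0.003,0.001,0.025],0.3],
  [[0,0,0],[0.003,0.001,0.045],0.3],
  [[0,0,0],[0.003,0.001,0.055],0.3],
  [[0,0,0],[0.003,0.001,0.058],0.3],
  [[0,0,0],[0.003,0.001,0.058],0.3],
  [[0,0,0],[0.003,0.001,0.058],0.5],
  [[0,0,0],[0.003,0.001,0.058],1.0],
  [[0,0,0],[0.003,0.001,0.058],1.0],
  [[0,0,0],[0.003,0.001,0.058],1.0],
])

```text
time_s: 36.95
ee_pos: [0.4322, 0.3938, -0.0142]
ee_rot: [0.0, -0.064, 0.998, -0.0]
ft_force: [-0.3, 0.6, 6.2]
grip_width: 0.0433
finger_force: 20.7
```

Request:
apply_moves([
  [[0,0,0],[0,0,-0.03],1.0],
  [[0,0,0],[0,0,-0.08],1.0],
  [[0,0,0],[0,0,-0.135],1.0],
  [[0,0,0],[0,0,-0.19],1.0],
  [[0,0,10],[-0.003,-0.04,-0.24],1.0],
  [[0,0,20],[-0.008,-0.09,-0.25],1.0],
  [[0,0,30],[-0.012,-0.145,-0.25],1.0],
  [[0,0,40],[-0.016,-0.2,-0.25],1.0],
  [[0,0,50],[-0.02,-0.26,-0.25],1.0],
  [[0,0,60],[-0.025,-0.32,-0.25],1.0],
  [[0,0,70],[-0.03,-0.38,-0.25],1.0],
  [[0,0,80],[-0.035,-0.44,-0.25],1.0],
])

```text
time_s: 38.45
ee_pos: [0.5224, -0.0398, 0.2353]
ee_rot: [0.0, 0.595, 0.804, -0.0]
ft_force: [0.2, 0.4, -0.4]
grip_width: 0.0433
finger_force: 20.6
```

Run:
```python
from h import *
p,r=pose();print(p,bot.state()['grip_width'])
R2=rot(-4.95,-9,'y')
plan((box(-.222+.011,-.0035,.15),R2),(box(-.222+.011,-.0035,.02),R2))
```

```text
[ 0.5224276  -0.03980617  0.23528912] 0.043332377813599963
[1.7, -8.8, 21.9] [-0.2492, -0.1128, 0.0855]
[1.7, -8.8, 21.9] [-0.2491, -0.1128, 0.2155]
```

Request:
apply_moves([
  [[0.5,-3,7],[-0.04,-0.02,0],1.0],
  [[1,-6,14],[-0.09,-0.04,0.0],1.0],
  [[1.7,-9,21.9],[-0.14,-0.065,0.0],1.0],
  [[1.7,-9,21.9],[-0.19,-0.09,0.02],1.0],
  [[1.7,-9,21.9],[-0.24,-0.11,0.05],1.0],
  [[1.7,-9,21.9],[-0.249,-0.113,0.1],1.0],
  [[1.7,-9,21.9],[-0.249,-0.113,0.15],1.0],
  [[1.7,-9,21.9],[-0.249,-0.113,0.2],1.0],
  [[1.7,-9,21.9],[-0.249,-0.113,0.215],1.0],
  [[1.7,-9,21.9],[-0.249,-0.113,0.215],1.0],
  [[1.7,-9,21.9],[-0.249,-0.113,0.215],1.0],
])

```text
time_s: 39.83
ee_pos: [0.4898, -0.3111, 0.0228]
ee_rot: [0.056, 0.733, 0.676, -0.058]
ft_force: [-0.1, -0.3, 0.0]
grip_width: 0.0431
finger_force: 20.6
```

Run:
```python
from look import *
look()
R2=rot(-4.95,-9,'y');g=lambda x,z:box(-.222+x,-.0035,z)
plan((g(.011,.02),R2),(g(.011,-.009),R2))
```

```text
tcp tray x,y 0.010675724308402329 -0.0011256997762220217 z 0.022758926832310893 w 0.04310608468676811 F [-0.1 -0.3  0. ] tilt 9.3 yaw -4.6
2 z 49.0 y 4.0 20.0 6 | 8 z 49.1 y -5.0 23.0 8 | 14 z 50.1 y -26.0 18.0 13 | 20 z 49.7 y -26.0 20.0 21 | 26 z 32.1 y -28.0 18.0 26 | 32 z 50.0 y -25.0 22.0 30 | 38 z 18.0 y -27.0 14.0 22 | 44 z 17.3 y -27.0 14.0 12 | 50 z 18.3 y -29.0 15.0 14 | 56 z 19.4 y -28.0 15.0 12 | 62 z 19.7 y -24.0 12.0 17 | 68 z 14.3 y -25.0 15.0 18 | 74 z 11.7 y -24.0 15.0 14 | 80 z 11.0 y -22.0 14.0 7 | 
[0.3, 0.3, 0.3] [0.0, -0.0024, 0.0028]
[0.3, 0.3, 0.3] [0.0047, -0.0025, 0.0315]
```

Request:
apply_moves([
  [[0,0,0],[0,-0.002,0],1.0],
  [[0,0,0],[0.001,-0.002,0.01],1.0],
  [[0,0,0],[0.003,-0.002,0.022],1.0],
  [[0,0,0],[0.004,-0.002,0.028],1.0],
  [[0,0,0],[0.0045,-0.002,0.0312],1.0],
  [[0,0,0],[0.0045,-0.002,0.0312],1.0],
  [[0,0,0],[0.0045,-0.002,0.0312],1.0],
])

```text
time_s: 40.75
ee_pos: [0.486, -0.3098, -0.0104]
ee_rot: [0.054, 0.733, 0.676, -0.058]
ft_force: [-1.5, 2.4, 6.1]
grip_width: 0.0432
finger_force: 21.2
```

Request:
apply_moves([
  [[0,0,0],[0,0,0],0.8],
  [[0,0,0],[0,0,0],0.4],
  [[0,0,0],[0,0,0],0.35],
  [[0,0,0],[0,0,0],0.35],
  [[0,0,0],[0,0,-0.01],0.35],
  [[0,0,0],[0,0,-0.03],0.35],
  [[0,0,0],[0.01,0,-0.08],0.35],
  [[0,9,0],[0.05,0,-0.14],0.35],
  [[0,9,0],[0.09,0,-0.19],0.4],
  [[0,9,0],[0.12,0,-0.24],0.5],
  [[0,9,0],[0.15,0,-0.26],0.5],
  [[0,9,0],[0.15,0,-0.26],0.5],
])

```text
time_s: 42.25
ee_pos: [0.5033, -0.1178, 0.2237]
ee_rot: [0.002, 0.733, 0.68, 0.001]
ft_force: [0.4, -0.5, -0.2]
grip_width: 0.0425
finger_force: 0.0
```

Run:
```python
from look import *
look('r3.png')
t=shot('top');blanks(t);row(t,-.222,.012)
```

```text
tcp tray x,y -0.1830077266612574 -0.004359254406508785 z 0.22371174017852744 w 0.04247005907138618 F [ 0.4 -0.5 -0.2] tilt 0.1 yaw -4.2
-10 z 11.9 y -29.0 13.0 16 | -4 z 13.8 y -28.0 11.0 12 | 2 z 14.8 y -30.0 10.0 11 | 8 z 15.0 y -30.0 17.0 15 | 14 z 17.1 y -28.0 12.0 15 | 20 z 18.8 y -29.0 11.0 14 | 26 z 18.5 y -28.0 15.0 13 | 32 z 19.8 y -27.0 12.0 14 | 38 z 14.9 y -27.0 14.0 21 | 44 z 15.5 y -26.0 11.0 13 | 50 z 17.4 y -27.0 16.0 13 | 56 z 19.5 y -24.0 11.0 15 | 62 z 19.7 y -26.0 17.0 14 | 68 z 15.8 y -26.0 16.0 21 | 74 z 12.8 y -23.0 18.0 13 | 80 z 13.6 y -24.0 8.0 7 | 
row 489 [array([41.2, -2.9]), array([112.1,  44. ]), np.float64(2.2)]
```

View pics/r3.png

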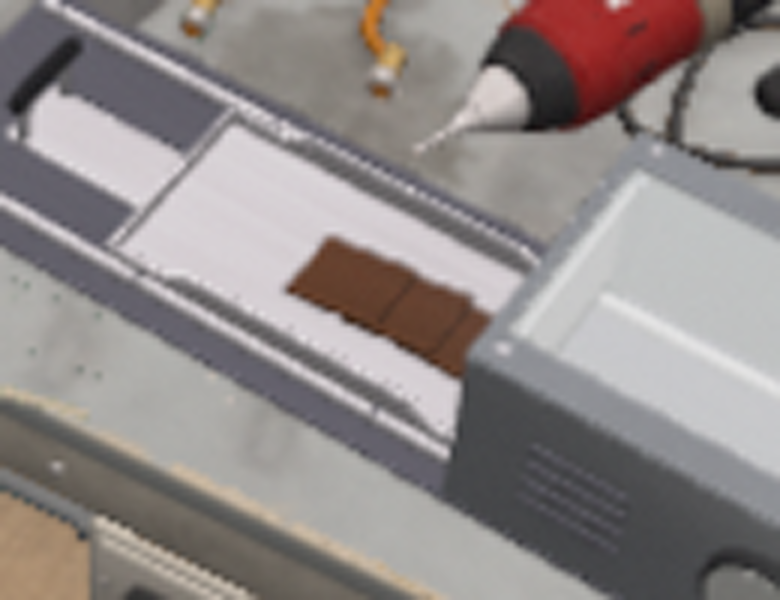

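The row lies as wanted in r3: flat, then two leaning, with lower edges towards the bar. Next I'll go to the bar.

Run:
```python
from h import *
plan((box(-.403,-.001,.2),rot(85.05)),(box(-.403,-.001,.006),rot(85.05)))
```

```text
[-0.1, 0.2, -89.7] [0.0019, 0.005, 0.0223]
[-0.1, 0.2, -89.7] [0.0026, 0.0048, 0.2163]
```

Request:
apply_moves([
  [[0,0,-10],[0.002,0.004,0],0.5],
  [[0,0,-20],[0.002,0.004,0],0.5],
  [[0,0,-30],[0.002,0.004,0],0.5],
  [[0,0,-40],[0.002,0.004,0],0.5],
  [[0,0,-50],[0.002,0.004,0],0.5],
  [[0,0,-60],[0.002,0.004,0],0.5],
  [[0,0,-70],[0.002,0.004,0.01],0.5],
  [[0,0,-80],[0.002,0.004,0.02],0.5],
  [[0,0,-90],[0.002,0.004,0.06],0.5],
  [[0,0,-90],[0.002,0.004,0.1],0.5],
  [[0,0,-90],[0.002,0.004,0.12],0.5],
  [[0,0,-90],[0.002,0.004,0.12],0.5],
])

```text
time_s: 43.85
ee_pos: [0.5036, -0.1217, 0.1]
ee_rot: [-0.003, 0.042, 0.999, -0.002]
ft_force: [0.2, 0.5, 0.2]
grip_width: 0.0427
finger_force: 0.0
```

Run:
```python
from h import *
p,r=pose();print(p,bot.state()['grip_width'],(p[:2]-O)@D,(p[:2]-O)@N)
plan((box(-.403,-.001,.006),rot(85.05)))
```

```text
[ 0.50359104 -0.12169977  0.09997515] 0.0427226827539389 -0.4011738589502659 -0.003738742182809493
[-0.2, -0.3, 0.1] [-0.0032, 0.0022, 0.094]
```

Request:
apply_moves([
  [[0,0,0],[-0.003,0.001,0.04],0.5],
  [[0,0,0],[-0.003,0.001,0.075],0.5],
  [[0,0,0],[-0.003,0.001,0.092],0.5],
  [[0,0,0],[-0.003,0.001,0.094],0.5],
  [[0,0,0],[-0.003,0.001,0.094],0.5],
  [[0,0,0],[-0.003,0.001,0.094],0.7],
  [[0,0,0],[-0.003,0.001,0.094],0.75],
  [[0,0,0],[-0.003,0.001,0.094],0.8],
  [[0,0,0],[-0.003,0.001,0.094],0.85],
  [[0,0,0],[-0.003,0.001,0.094],0.9],
  [[0,0,0],[-0.003,0.001,0.094],1.0],
  [[0,0,0],[-0.003,0.001,0.094],1.0],
], squeeze=30)

```text
time_s: 45.35
ee_pos: [0.509, -0.1194, 0.0082]
ee_rot: [0.0, 0.041, 0.999, -0.001]
ft_force: [-0.1, 1.6, 3.5]
grip_width: 0.0097
finger_force: 29.7
```

Run:
```python
from look import *
p,r=pose();s=bot.state();print(p,s['grip_width'],s['finger_force'],(p[:2]-O)@D,(p[:2]-O)@N)
t=shot('top');row(t,-.222,.012);look()
plan((box(-.1795,.0005,p[2]),rot(85.05)))
```

```text
[ 0.50904625 -0.11943219  0.00816857] 0.009690889614463625 29.697532653808594 -0.4039036862519056 0.0015004619024152489
row 491 [array([41.6, -3.1]), array([112.4,  43.9]), np.float64(3.4)]
tcp tray x,y -0.18192236581886342 0.0014948084105900843 z 0.008152510117342512 w 0.009340291224381205 F [-0.9  0.8  4.3] tilt 0.2 yaw 85.4
-10 z 13.2 y -28.0 10.0 12 | -4 z 14.8 y -29.0 11.0 13 | 2 z 15.0 y -29.0 11.0 13 | 8 z 16.6 y -29.0 13.0 11 | 14 z 17.4 y -27.0 9.0 11 | 20 z 17.2 y -28.0 13.0 18 | 26 z 18.7 y -30.0 11.0 12 | 32 z 19.0 y -26.0 13.0 16 | 38 z 16.3 y -27.0 14.0 17 | 44 z 16.0 y -23.0 12.0 11 | 50 z 17.4 y -25.0 18.0 15 | 56 z 18.2 y -27.0 12.0 14 | 62 z 20.4 y -27.0 10.0 14 | 68 z 14.9 y -23.0 14.0 22 | 74 z 12.9 y -24.0 20.0 15 | 80 z 12.3 y -22.0 14.0 8 | 
[-0.2, 0.0, 0.3] [0.0022, -0.2244, 0.0006]
```

Request:
apply_moves([
  [[0,0,0],[0,-0.002,0],1.0],
  [[0,0,0],[0,-0.006,0],1.0],
  [[0,0,0],[0,-0.013,0],1.0],
  [[0,0,0],[0,-0.022,0],1.0],
  [[0,0,0],[0,-0.032,0],1.0],
  [[0,0,0],[0,-0.042,0],1.0],
  [[0,0,0],[0.001,-0.052,0],1.0],
  [[0,0,0],[0.001,-0.062,0],1.0],
  [[0,0,0],[0.001,-0.072,0],1.0],
  [[0,0,0],[0.001,-0.082,0],1.0],
  [[0,0,0],[0.001,-0.092,0],1.0],
  [[0,0,0],[0.001,-0.102,0],1.0],
])

```text
time_s: 46.95
ee_pos: [0.4993, -0.2209, 0.0082]
ee_rot: [-0.0, 0.04, 0.999, -0.001]
ft_force: [0.3, 5.8, 4.2]
grip_width: 0.0095
finger_force: 29.9
```

Request:
apply_moves([
  [[0,0,0],[0,-0.01,0],1.0],
  [[0,0,0],[0,-0.02,0],1.0],
  [[0,0,0],[0,-0.03,0],1.0],
  [[0,0,0],[0,-0.04,0],1.0],
  [[0,0,0],[0,-0.05,0],1.0],
  [[0,0,0],[0,-0.06,0],1.0],
  [[0,0,0],[0,-0.07,0],1.0],
  [[0,0,0],[0,-0.08,0],1.0],
  [[0,0,0],[0,-0.09,0],1.0],
  [[0,0,0],[0,-0.098,0],1.0],
  [[0,0,0],[0,-0.104,0],1.0],
  [[0,0,0],[0,-0.108,0],1.0],
])

```text
time_s: 48.45
ee_pos: [0.4901, -0.33, 0.0082]
ee_rot: [-0.0, 0.041, 0.999, -0.002]
ft_force: [0.7, 2.2, 0.7]
grip_width: 0.0095
finger_force: 29.4
```

Run:
```python
from h import *
p,r=pose();s=bot.state();print(p,s['grip_width'],s['ft_force'],(p[:2]-O)@D,(p[:2]-O)@N)
plan((box(-.178,.0005,p[2]),rot(85.05)))
```

```text
[ 0.49010992 -0.32998907  0.00822437] 0.009485499014925987 [0.65806038 2.16018563 0.74323127] -0.19249816238761785 0.0008029479500491559
[-0.2, -0.0, 0.2] [0.0004, -0.0145, 0.0001]
```

Request:
apply_moves([
  [[0,0,0],[0,-0.003,0],1.0],
  [[0,0,0],[0,-0.006,0],1.0],
  [[0,0,0],[0,-0.009,0],1.0],
  [[0,0,0],[0,-0.0115,0],1.0],
  [[0,0,0],[0,-0.013,0],1.0],
  [[0,0,0],[0,-0.014,0],1.0],
  [[0,0,0],[0,-0.014,0],1.0],
  [[0,0,0],[0,-0.014,0],1.0],
])

```text
time_s: 49.45
ee_pos: [0.4898, -0.3431, 0.0087]
ee_rot: [0.0, 0.041, 0.999, -0.002]
ft_force: [0.6, 1.3, -1.3]
grip_width: 0.0092
finger_force: 29.2
```

Run:
```python
from h import *
p,r=pose();s=bot.state();print(p,s['ft_force'],(p[:2]-O)@D,(p[:2]-O)@N)
c=shot('top');P=cloud(c);C=c['color'].astype(int);X=(P[...,:2]-O)@D;Y=(P[...,:2]-O)@N
for (u,v) in ((400,255),(415,250)):print(C[v,u],P[v,u])
```

```text
[ 0.48982132 -0.34305823  0.00868297] [ 0.64182932  1.27183335 -1.29881565] -0.1794528406349293 0.001643111866493543
[80 54 53] [ 0.47249552 -0.35788491  0.3979642 ]
[198 196 192] [ 0.48760578 -0.48406786  0.11285337]
```

Request:
apply_moves([
  [[0,0,0],[0,-0.001,0],1.0],
  [[0,0,0],[0,-0.002,0],1.0],
  [[0,0,0],[0,-0.002,0],1.0],
  [[0,0,0],[0,-0.002,0],1.0],
  [[0,0,0],[0,-0.002,0],1.0],
])

```text
time_s: 50.12
ee_pos: [0.4898, -0.3448, 0.0087]
ee_rot: [0.0, 0.04, 0.999, -0.002]
ft_force: [1.3, 1.3, -1.3]
grip_width: 0.0093
finger_force: 29.2
```

Request:
apply_moves([
  [[0,0,0],[0,0,0],0.9],
  [[0,0,0],[0,0,0],0.8],
  [[0,0,0],[0,0,0],0.6],
  [[0,0,0],[0,0,0],0.6],
  [[0,0,0],[0,0,0],0.6],
  [[0,0,0],[0,0,-0.02],0.6],
  [[0,0,0],[0,0,-0.06],0.6],
  [[0,0,0],[0,0,-0.12],0.6],
  [[0,0,0],[0,0.03,-0.18],0.6],
  [[0,0,0],[0,0.08,-0.22],0.6],
  [[0,0,0],[0,0.14,-0.22],0.6],
  [[0,0,0],[0,0.2,-0.22],0.6],
])

```text
time_s: 51.62
ee_pos: [0.5063, -0.1432, 0.2292]
ee_rot: [0.002, 0.041, 0.999, -0.002]
ft_force: [1.1, 0.1, 0.4]
grip_width: 0.0343
finger_force: 0.0
```

Request:
apply_moves([
  [[0,0,0],[0,0.06,0],0.6],
  [[0,0,0],[0,0.12,0],0.6],
  [[0,0,0],[0,0.12,0],0.6],
  [[0,0,0],[0,0.12,0],0.6],
])

```text
time_s: 52.12
ee_pos: [0.5154, -0.0259, 0.2277]
ee_rot: [0.0, 0.041, 0.999, -0.002]
ft_force: [0.7, -0.2, -0.1]
grip_width: 0.0339
finger_force: 0.0
```

Run:
```python
from h import *
s=bot.state();print(s['time_s'],s['ft_force'],s['finger_force'])
c=shot('top');P=cloud(c);X=(P[...,:2]-O)@D;Y=(P[...,:2]-O)@N
M=(abs(X+.18)<.02)&(abs(Y)<.035)&(P[...,2]>.035)&(P[...,2]<.055);print('bar',np.median(X[M]),np.median(Y[M]),M.sum())
a=cv2.resize(c['color'][205:295,330:480,::-1],None,fx=5.3,fy=5.3,interpolation=cv2.INTER_CUBIC)
s=shot('scene');b=cv2.resize(s['color'][220:340,330:470,::-1],None,fx=3,fy=3,interpolation=cv2.INTER_CUBIC)[:118]
a=cv2.resize(c['color'][205:295,330:480,::-1],(400,240),interpolation=cv2.INTER_CUBIC)
b=cv2.resize(s['color'][235:355,320:460,::-1],(400,343),interpolation=cv2.INTER_CUBIC);b2=cv2.resize(s['color'][130:230,160:280,::-1],(400,333),interpolation=cv2.INTER_CUBIC)
im=np.zeros((600,800,3),np.uint8);im[:240,:400]=a;im[240:583,:400]=b;im[:333,400:]=b2;cv2.imwrite('pics/end.png',im)
```

```text
52.125 [ 0.69166979 -0.17759377 -0.12029848] 0.0
bar -0.17845866989330145 -0.0004887310464796357 66
```

View pics/end.png

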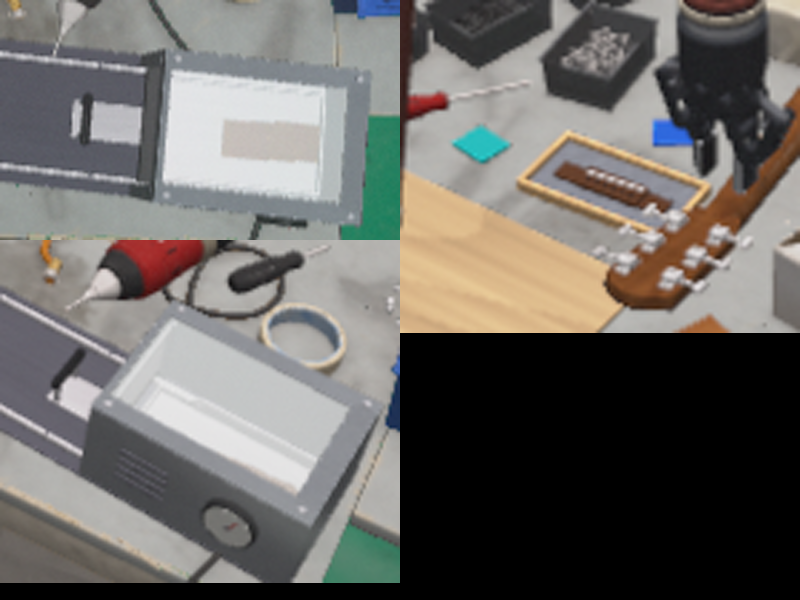

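The final picture shows the tray home with the row intact under the roof at (270,140), and the bridge flat in the felt tray at (610,185). The bar reads -0.1785, which puts the tray at about +2.5 mm, within the home range. Handing in.

```bash
python3 -c "
from plant import bot
print(bot.job_done())"
```

```text
the job is handed in; nothing more can be done
None
```

I handed the job in at about 52 s, and no verdict came back: the bridge lies flat in the felt-lined hand tray, all three blanks (no fourth was there) are shingled down the middle of the drying tray, and that tray is home (about +2.5 mm by the camera), with the flap looking shut in the last picture though I did not measure its angle.

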